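# Close and seal the nested canisters

## Robot

A 7-joint arm with a two-finger parallel gripper is mounted at the origin on the work surface. World frame = base frame: x ahead of the robot, y to its left, z up, the work surface at z = 0. Lengths are in m, angles in rad, forces in N, time in s.
With the tool pointing down it reaches from about 0.425 to 0.925 m from the base axis. Payload 6.8 kg.
Tool frame: the origin (TCP) lies at the very end of the fingers, on their centre line; the grasp point (between the pads) lies 19 mm behind it; z points along the fingers, y is the line along which they close (so a half turn about z gives the same grasp; the last joint's range is limited). The gripper opens to 85 mm and grips with 20 to 120 N. Pads are 22 mm wide; open, the fingers measure 114 mm over their backs; the gripper's body (76 mm by 85 mm) begins 54 mm behind the grasp point. The pads swing forward as they close: fully open they stand 13 mm farther back than shut.
Start: joints at [-1.312, 0.477, 0.022, 1.555, -0.011, 1.109, -0.083], TCP at [0.242, 0.63, 0.231] pointing down, gripper open.
Joint ranges: [-2.96, 2.96], [-0.34, 2.1], [-1.41, 1.46], [0.24, 2.44], [-1.37, 4.51], [0.17, 1.92], [-2.96, 2.96]. Speed limits (rad/s): [2.39, 2.39, 3.14, 3.14, 3.14, 3.14, 3.14].

## Interface

Orientations are given as a rotation vector (axis times angle).
In Python, from station import arm gives the robot as it stands.
- The arm moves only by the tool arm_command, never from a script. Its arguments are lists of equal length, an entry for each row: "slide": the shift along the tool's x, y, z in cm, a list of three; "twist": the turn about the tool's z in degrees; "fingers": the gripper command: -1 is shut, 1 is fully open, values between are in proportion. In form: {"slide": [[x, y, z], ...], "twist": [twist, ...], "fingers": [fingers, ...]}. A call has exactly 8 rows; each row is the pose to reach, as a shift and turn from the pose commanded when the call began, along the tool's axes at that moment; what a row does not reach only later rows make up. A row lasts 1/10 s, in which the tool goes at most 50 mm and 8.59 degrees, less where a joint would pass 70% of its speed; a pose out of reach is approached as far as the arm can. A call with a gripper value outside its range is refused whole. The fingers move at their own pace and stop on an object; "squeeze" is the grip in N (left out, the last holds). Time passes only in rows, so rows that repeat a pose let the fingers close, or fill a call up. It gives the time, the measured TCP pose, the force, the opening and the grip force at its end, in the units of the state.
- arm.get_state(): the state, without advancing time (a new reading comes with each control period).
- arm.snapshot(name): name is "scene" or "top" or "wrist"; returns a dict with "frame" (420x560x3 uint8, red, green, blue), "mtx" (3x3 intrinsics, pixels), "R" (3x3) and "t" (3): a world point X has camera coordinates R X + t. Camera axes: x right, y down, z forward; pixel columns grow to the right and rows downward; lengths in m; the calibration is good to about 2 mm. The wrist camera is an equidistant fisheye: a pixel r from the principal point sees the ray r / f radians off the axis. A picture is of the moment at which its call begins. There is no depth.
- arm.sign_off(): hands the job in; it is judged then, once.
The state is a dict: "time": time; "qpos": joint angles; "qd": joint speeds; "tau": joint torques, N m; "ee_pos": TCP position; "tcp_rot": TCP orientation; "ft_force": force on the tool from outside, world axes, zero at the start; "torque": the same for the moment, N m; "width": opening from 0.0 (shut) to 1.0 (fully open); "gripper_force": force on a finger pad.
Only numpy, scipy, OpenCV 4.12 (cv2) and the standard library are available. Lean on these libraries where they do the work, as an engineer would, in place of code of your own. Each camera call takes 0.05 s, during which the arm holds its last target. There are 200 camera calls.

## Task

Close as many of the nested canisters as there are steel covers: put each cover over one of the small inner canisters, right down on its base with its ears clear of the two claws, then twist it until the ears sit squarely under the claws. When all the covers are on, lift the seam tool up and off its hook, run its tip slowly (about 3 cm a second) along the curved seal strip of every closed base, from one end to the other without skipping, so that every stud is pressed well down (more than half of its 9 mm travel), and hang the tool back on its hook. Press the studs with the tool only, keep the fingers off the bases, and leave the red-capped canister standing where it is.

Things in the scene. Friction and masses are not known exactly. Their poses are not given: they have to be found in the camera images.
- base_a: Seal base (one of three alike). Fixed white disc 156 mm wide, 22 mm thick; origin under its centre, z up. Inner canister, 50 mm wide, coned top, fixed at its centre, up to z = 66. Two steel claws at its +x and -x, 38 to 55 mm from the centre, 18 mm wide: roofs with underside 11 and top 16 mm above the disc, for the cover's ears to turn under, from either side. Strip: see base_b.
- base_a_n0 (a joint): Stud at 128 degrees of base_a: metres pressed down; 0 = proud (crown 32 mm above the table), 0.009 = at its hard stop (crown at 23 mm). Takes about 1 N and stays where it is left.
- base_a_n1 (a joint): Stud at 154 degrees of base_a: metres pressed down; 0 = proud (crown 32 mm above the table), 0.009 = at its hard stop (crown at 23 mm). Takes about 1 N and stays where it is left.
- base_a_n2 (a joint): Stud at 180 degrees of base_a: metres pressed down; 0 = proud (crown 32 mm above the table), 0.009 = at its hard stop (crown at 23 mm). Takes about 1 N and stays where it is left.
- base_a_n3 (a joint): Stud at 206 degrees of base_a: metres pressed down; 0 = proud (crown 32 mm above the table), 0.009 = at its hard stop (crown at 23 mm). Takes about 1 N and stays where it is left.
- base_a_n4 (a joint): Stud at 232 degrees of base_a: metres pressed down; 0 = proud (crown 32 mm above the table), 0.009 = at its hard stop (crown at 23 mm). Takes about 1 N and stays where it is left.
- base_b: Seal base, just like base_a. On each base's -x side, outside the claws, a curved seal strip of five studs (n0 to n4) lies on an arc of radius 66 mm about the centre, at 128, 154, 180, 206 and 232 degrees, counted from +x towards +y. Studs are round-backed (radius 14 mm about a radial axis), 16 mm wide radially, 30 mm apart.
- base_b_n0 (a joint): Stud at 128 degrees of base_b: metres pressed down; 0 = proud (crown 32 mm above the table), 0.009 = at its hard stop (crown at 23 mm). Takes about 1 N and stays where it is left.
- base_b_n1 (a joint): Stud at 154 degrees of base_b: metres pressed down; 0 = proud (crown 32 mm above the table), 0.009 = at its hard stop (crown at 23 mm). Takes about 1 N and stays where it is left.
- base_b_n2 (a joint): Stud at 180 degrees of base_b: metres pressed down; 0 = proud (crown 32 mm above the table), 0.009 = at its hard stop (crown at 23 mm). Takes about 1 N and stays where it is left.
- base_b_n3 (a joint): Stud at 206 degrees of base_b: metres pressed down; 0 = proud (crown 32 mm above the table), 0.009 = at its hard stop (crown at 23 mm). Takes about 1 N and stays where it is left.
- base_b_n4 (a joint): Stud at 232 degrees of base_b: metres pressed down; 0 = proud (crown 32 mm above the table), 0.009 = at its hard stop (crown at 23 mm). Takes about 1 N and stays where it is left.
- base_c: Seal base, just like base_a and base_b.
- base_c_n0 (a joint): Stud at 128 degrees of base_c: metres pressed down; 0 = proud (crown 32 mm above the table), 0.009 = at its hard stop (crown at 23 mm). Takes about 1 N and stays where it is left.
- base_c_n1 (a joint): Stud at 154 degrees of base_c: metres pressed down; 0 = proud (crown 32 mm above the table), 0.009 = at its hard stop (crown at 23 mm). Takes about 1 N and stays where it is left.
- base_c_n2 (a joint): Stud at 180 degrees of base_c: metres pressed down; 0 = proud (crown 32 mm above the table), 0.009 = at its hard stop (crown at 23 mm). Takes about 1 N and stays where it is left.
- base_c_n3 (a joint): Stud at 206 degrees of base_c: metres pressed down; 0 = proud (crown 32 mm above the table), 0.009 = at its hard stop (crown at 23 mm). Takes about 1 N and stays where it is left.
- base_c_n4 (a joint): Stud at 232 degrees of base_c: metres pressed down; 0 = proud (crown 32 mm above the table), 0.009 = at its hard stop (crown at 23 mm). Takes about 1 N and stays where it is left.
- cover_1: Loose hollow steel cover, open below, about 160 g: 65 mm wide, 55 mm high, inside 58 mm wide and 52 deep; origin at the centre of its lower rim, z up. On top a black grip bar along x, 50 long, 18 wide, from 55 to 83 mm above the origin. Two ears at its foot at +x and -x reach 46 mm from the centre, 14 wide, 5 thick. Half-turn symmetric. Seated, it stands on the disc: origin 22 mm above the table.
- cover_2: Loose hollow steel cover, just like cover_1 (one of the three covers may be absent); any cover fits any base.
- cover_3: Loose hollow steel cover, just like cover_1 (one of the three covers may be absent); any cover fits any base.
- tool: Loose seam tool, upright, about 100 g: origin at its lowest point, the tip, z up. Black ball tip of radius 8 mm, shaft 10 mm thick, collar 34 x 34 mm from z = 110 to 115 mm, wooden handle from z = 115 to 161 mm, 30 mm along x, 20 mm along y. Hanging, its collar lies on the prongs, its tip 70 mm above the table within a few mm of the hook's axis, its x along the hook's x.
- hook: Fixed stand with a two-pronged hook; origin on the table under the seat, z up. Prongs run along x at y = +14 and -14 mm (8 wide, gap 20), tops at z = 180 mm, open to -x, where their ends (x = -35 to -30 mm) turn up to z = 190 mm. Behind, from x = +42 mm, a post and bar, top 180 mm. The tool's shaft hangs between the prongs at x = y = 0, the collar's underside on them.
- canister: Bystander, loose: clear canister with a red cap, 80 mm wide, 150 mm high; origin under its centre.
Mind the look-alikes: they are no part of the job. Leave any blue look-alike of the hook alone.

How it is judged:
By the outcome, as a careful person would: the job done as asked, in the order asked, and still so for the second after the job is handed in, with the robot touching nothing.
Of cover_1, cover_2, cover_3 only 2 to 3 are there at a start; the rules pass over those that are not, and their reading is None.
At some moment in a run one of cover_1, cover_2, cover_3 may be knocked a few centimetres aside while the robot is not near it.
It also fails if it takes over 210 s, if anything falls off the work surface, if the arm or the gripper's body presses on something with over 40 N, if the wrist force passes 120 N, or if a joint passes its speed limit or range.

## Working session

There is one attempt and no reset: what is moved stays moved. The work goes in short steps, Python scripts to look and compute and a tool call to move; the robot and the scene stay as the last step left them, time stands still between calls to the robot, and variables do not carry over. Pictures are saved under pics/ and viewed, at most 14 in all, crops included, and the job is handed in when it is done.

Besides the shell and the picture viewer there is one more tool, called after "Call:" in YAML: its name, and indented under it one key for each argument. arm_command: Moves the arm, as the interface text tells. Its arguments: {"type":"object","properties":{"slide":{"type":"array"},"twist":{"type":"array"},"fingers":{"type":"array"},"squeeze":{"type":"number"}},"required":["slide","twist","fingers"]}

```bash
ls; mkdir -p pics; cat > h.py <<'E'
import numpy as np, cv2, json
from station import arm
from scipy.spatial.transform import Rotation as Ro
def shot(n,f):
    s=arm.snapshot(n); cv2.imwrite(f'pics/{f}.png',cv2.cvtColor(np.array(s['frame'],np.uint8),cv2.COLOR_RGB2BGR))
    np.savez(f'pics/{f}.npz',frame=s['frame'],mtx=s['mtx'],R=s['R'],t=s['t']); return s
def load(f): return dict(np.load(f'pics/{f}.npz'))
def proj(s,X):
    X=np.atleast_2d(X); c=X@np.array(s['R']).T+np.array(s['t']); p=c@np.array(s['mtx']).T; return p[:,:2]/p[:,2:]
def unproj(s,uv,z):
    K=np.array(s['mtx']);R=np.array(s['R']);t=np.array(s['t'])
    d=R.T@np.linalg.inv(K)@np.array([uv[0],uv[1],1.]); o=-R.T@t
    return o+d*(z-o[2])/d[2]
def st():
    s=arm.get_state(); return s
E
python3 - <<'E'
from h import *
a=shot('top','top0');b=shot('scene','scene0')
for s in(a,b): print(np.round(s['mtx'],1).tolist(),np.round(-np.array(s['R']).T@np.array(s['t']),3),np.round(s['R'],3).tolist())
s=st();print(s['ee_pos'],s['tcp_rot'],s['time'],s['width'],s['ft_force'])
print(np.round(Ro.from_rotvec(s['tcp_rot']).as_matrix(),3))
E
```

```text
pics
[[410.7, 0.0, 274.3], [0.0, 410.7, 209.2], [0.0, 0.0, 1.0]] [3.910e-01 1.000e-03 1.019e+00] [[0.005, -1.0, -0.018], [-0.996, -0.003, -0.094], [0.094, 0.019, -0.995]]
[[405.1, 0.0, 277.1], [0.0, 405.1, 215.8], [0.0, 0.0, 1.0]] [1.218 0.353 0.888] [[-0.438, 0.899, 0.001], [0.628, 0.306, -0.715], [-0.643, -0.312, -0.699]]
[0.24192133 0.62960096 0.23041227] [-5.72913116e-01 -3.08874684e+00  2.58645782e-03] 0.1 1.0000606366313083 [0.7774345  0.2806712  0.13755106]
[[-0.933  0.359 -0.   ]
 [ 0.359  0.933 -0.002]
 [-0.    -0.002 -1.   ]]
```

View pics/top0.png

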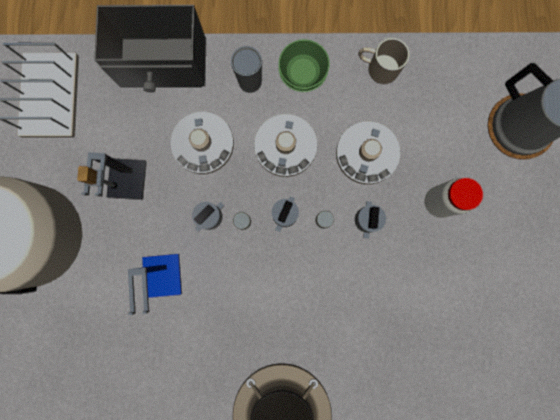

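View pics/scene0.png

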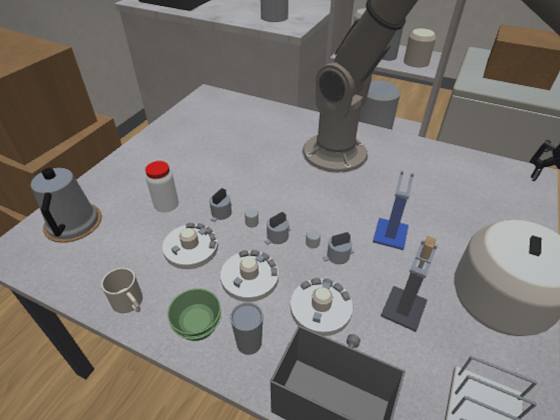

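The top view shows three covers at (207,215), (285,212) and (371,219). Two grey pucks at (242,220) and (325,219) have no bar or ears, so they are look-alikes. The bases are at (202,141), (286,144) and (368,151). The dark hook with the wooden-handled tool is at (95,172), and the blue hook at (150,280) is a decoy. I'll enlarge to confirm.

```bash
python3 - <<'E'
from h import *
im=cv2.imread('pics/top0.png')[105:245,70:410]
cv2.imwrite('pics/crop0.png',cv2.resize(im,None,fx=2.35,fy=2.35,interpolation=cv2.INTER_CUBIC))
s=load('top0');f=s['frame'].astype(int)
m=((f.min(2)>175)).astype(np.uint8)
n,l,stt,c=cv2.connectedComponentsWithStats(m)
for i in range(1,n):
    if stt[i,4]>300: print('white',stt[i].tolist(),c[i].round(1))
b=(f.max(2)<40).astype(np.uint8)
n,l,stt,c=cv2.connectedComponentsWithStats(b)
for i in range(1,n):
    x,y,w,h,a=stt[i]
    if 60<a<400 and 190<y<240:
        p=np.argwhere(l==i)[:,::-1].astype(np.float32); r=cv2.minAreaRect(p); print('bar',a,r,c[i].round(1))
E
```

```text
bar 137 ((284.80133056640625, 211.13697814941406), (6.5380859375, 20.93842887878418), 24.443954467773438) [284.8 211. ]
bar 173 ((373.1680603027344, 217.1516571044922), (8.510359764099121, 20.370542526245117), 5.19442892074585) [373.2 217.2]
```

View pics/crop0.png

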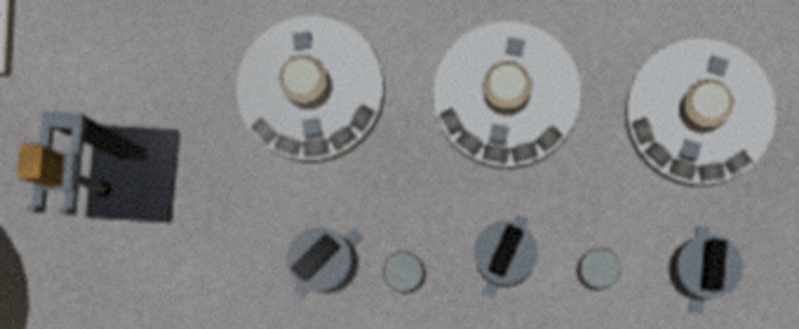

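The crop confirms all three covers, each with a black bar and two ears in line with it. The pucks at (404,270) and (598,268) are plain. The tool's wooden handle is at (38,163) on the dark hook. Next I'll fit poses by model projection in both views.

```bash
cat > fit.py <<'E'
from h import *
from scipy.optimize import minimize
U=4
def prep(f,ch=None):
    s=load(f); g=s['frame'].astype(np.float32)
    g=(g.mean(2) if ch is None else ch(g)); s['g']=cv2.resize(cv2.GaussianBlur(g,(0,0),.7),None,fx=U,fy=U,interpolation=cv2.INTER_CUBIC); return s
def place(P,x,y,w):
    c,n=np.cos(w),np.sin(w); return np.c_[P[:,0]*c-P[:,1]*n+x,P[:,0]*n+P[:,1]*c+y,P[:,2]]
def box(x0,x1,y0,y1,z0,z1): return np.array([[x,y,z] for x in(x0,x1) for y in(y0,y1) for z in(z0,z1)],float)
def cyl(r,z0,z1):
    a=np.linspace(0,2*np.pi,60,False); return np.array([[r*np.cos(t),r*np.sin(t),z] for z in(z0,z1) for t in a])
def mask(s,P):
    p=(proj(s,P)+.5)*U-.5
    h=cv2.convexHull(p.astype(np.float32)); m=np.zeros(s['g'].shape,np.uint8)
    cv2.fillConvexPoly(m,np.round(h*16).astype(np.int32),1,shift=4); return m
def contrast(s,P,ring=2.5):
    m=mask(s,P); y,x=np.where(m)
    if len(x)==0: return 0
    k=int(ring*U); a=slice(max(0,y.min()-k-1),y.max()+k+2),slice(max(0,x.min()-k-1),x.max()+k+2)
    mm=m[a]; d=cv2.dilate(mm,np.ones((2*k+1,2*k+1),np.uint8)); g=s['g'][a]
    return g[d>mm].mean()-g[mm>0].mean()   # >0 : dark object
BAR=box(-.025,.025,-.009,.009,.055,.083)
EARS=[box(.0325,.046,-.007,.007,0,.005),box(-.046,-.0325,-.007,.007,0,.005)]
STUDS=[]
for d in(128,154,180,206,232):
    STUDS.append(place(box(.058,.074,-.0095,.0095,.0265,.0285),0,0,np.radians(d)))
CLAWS=[box(.038,.055,-.009,.009,.038,.038),box(-.055,-.038,-.009,.009,.038,.038)]
DISC=cyl(.078,0,.022)
def best(fun,starts):
    rs=[minimize(fun,s0,method='Nelder-Mead',options=dict(initial_simplex=np.array([s0]+[np.array(s0)+np.eye(3)[i]*[.006,.006,.15][i] for i in range(3)]),xatol=1e-4,fatol=1e-3)) for s0 in starts]
    return min(rs,key=lambda r:r.fun)
def fitcover(S,x,y,yaws=np.radians([0,45,90,135]),z=0):
    o=np.array([0,0,z])
    return best(lambda v:-sum(contrast(s,place(BAR+o,*v)) for s in S),[[x,y,w] for w in yaws])
def fitbase(S,x,y,yaws):
    return best(lambda v:-sum(-1.5*contrast(s,place(DISC,*v))+.4*sum(contrast(s,place(P,*v)) for P in STUDS+CLAWS) for s in S),[[x,y,w] for w in yaws])
E
cat > m0.py <<'E'
from fit import *
T=prep('top0');C=prep('scene0')
out={}
for n,uv in dict(cover_1=(207,213),cover_2=(285,211),cover_3=(373,217)).items():
    p=unproj(T,uv,.07)
    for nm,S in(('T',[T]),('TC',[T,C])):
        r=fitcover(S,p[0],p[1]); print(n,nm,r.x.round(4),round(np.degrees(r.x[2])%180,1),round(-r.fun,1))
    out[n]=r.x.tolist()
for n,uv in dict(base_l=(202,142),base_m=(286,145),base_r=(368,153)).items():
    p=unproj(T,uv,.02)
    for nm,S in(('T',[T]),('TC',[T,C])):
        r=fitbase(S,p[0],p[1],np.radians([-30,-15,0,15,30])); print(n,nm,r.x.round(4),round(np.degrees(r.x[2]),1),round(-r.fun,1))
    out[n]=r.x.tolist()
br=lambda g:-(g[...,0]-g[...,2])
Tb=prep('top0',br);Cb=prep('scene0',br)
p=unproj(T,(88,173),.21)
H=box(-.015,.015,-.01,.01,.185,.231)
r=best(lambda v:-sum(contrast(s,place(H,*v)) for s in(Tb,Cb)),[[p[0],p[1],w] for w in(-.2,0,.2)]);print('tool',r.x,r.fun); out['tool']=r.x.tolist()
PR=[box(-.035,.042,10e-3*1,.018,.172,.18),box(-.035,.042,-.018,-.010,.172,.18)]
r2=best(lambda v:-sum(contrast(T,place(P,*v)) for P in PR),[[r.x[0],r.x[1],w] for w in(-.2,0,.2)]);print('prongs',r2.x,r2.fun); out['hook']=r2.x.tolist()
json.dump(out,open('pose.json','w'))
for s,f in((T,'top0'),(C,'scene0')):
    im=cv2.resize(cv2.imread(f'pics/{f}.png'),None,fx=3,fy=3,interpolation=cv2.INTER_CUBIC)
    def dr(P,v,col):
        h=cv2.convexHull(((proj(s,place(P,*v))+.5)*3-.5).astype(np.float32)); cv2.polylines(im,[np.round(h).astype(int)],True,col,1)
    for n,v in out.items():
        if 'cover' in n:
            for P in[BAR,cyl(.0325,0,.055)]+EARS: dr(P,v,(0,255,0))
        elif 'base' in n:
            for P in [DISC,cyl(.025,.022,.06)]+STUDS+CLAWS: dr(P,v,(0,0,255))
        elif n=='tool': dr(H,v,(255,0,0))
        else:
            for P in PR: dr(P,v,(255,0,255))
    cv2.imwrite(f'pics/ov_{f}.png',im)
a=cv2.imread('pics/ov_top0.png')[310:740,200:1220];b=cv2.imread('pics/ov_scene0.png')[500:1010,460:1340]
a=cv2.resize(a,(800,337));cv2.imwrite('pics/ov.png',np.vstack([a,cv2.resize(b,(800,464))[130:130+263]]))
E
python3 m0.py
```

```text
Still running in the background as job /tmp/bash_jobs.1000/2c004fd50449 (pid 513). You'll get a notice when it ends.
```

```bash
kill -- -$(cat /tmp/bash_jobs.1000/2c004fd50449/pid); cat /tmp/bash_jobs.1000/2c004fd50449/stdout; nproc
python3 - <<'E'
t=open('fit.py').read()
i=t.index('def mask');j=t.index('BAR=')
new='''cv2.setNumThreads(1)
def contrast(s,P,ring=2.5):
    p=(proj(s,P)+.5)*U-.5; k=int(ring*U); H,W=s['g'].shape
    x0,y0=np.floor(p.min(0)).astype(int)-k-1; x1,y1=np.ceil(p.max(0)).astype(int)+k+2
    if x0<0 or y0<0 or x1>W or y1>H: return 0
    h=cv2.convexHull((p-[x0,y0]).astype(np.float32)); m=np.zeros((y1-y0,x1-x0),np.uint8)
    cv2.fillConvexPoly(m,np.round(h*16).astype(np.int32),1,shift=4)
    d=cv2.dilate(m,np.ones((2*k+1,2*k+1),np.uint8))-m; g=s['g'][y0:y1,x0:x1]
    return cv2.mean(g,d)[0]-cv2.mean(g,m)[0]
'''
t=t[:i]+new+t[j:]
t=t.replace('U=4','U=3').replace('xatol=1e-4,fatol=1e-3','xatol=2e-4,fatol=2e-2,maxfev=150')
open('fit.py','w').write(t)
E
time timeout 200 env OMP_NUM_THREADS=1 OPENBLAS_NUM_THREADS=1 python3 -u m0.py
```

```text
4
cover_1 T [ 0.4679  0.183  -0.7668] 136.1 54.6
cover_1 TC [0.4684 0.1824 2.361 ] 135.3 125.8
cover_2 T [ 0.4758 -0.0055  2.7238] 156.1 71.5
cover_2 TC [ 0.4759 -0.0054  2.7258] 156.2 144.8
cover_3 T [ 0.4622 -0.2095 -0.1023] 174.1 76.1
cover_3 TC [ 0.4619 -0.2099  3.0241] 173.3 157.2
base_l T [0.6534 0.2022 0.1356] 7.8 111.9
base_l TC [0.6553 0.2022 0.1358] 7.8 232.5
base_m T [ 0.647  -0.0064 -0.1762] -10.1 131.9
base_m TC [ 0.65   -0.0063 -0.1834] -10.5 226.6
base_r T [ 0.6282 -0.2102 -0.3272] -18.7 129.0
base_r TC [ 0.6303 -0.2104 -0.3314] -19.0 210.7
tool [ 0.53537644  0.3940292  -0.05884319] -85.34199674183682
prongs [ 0.53069057  0.39242518 -0.09947208] -52.31854165629284
real	0m10.482s
user	0m9.720s
sys	0m0.248s
```

View pics/ov.png

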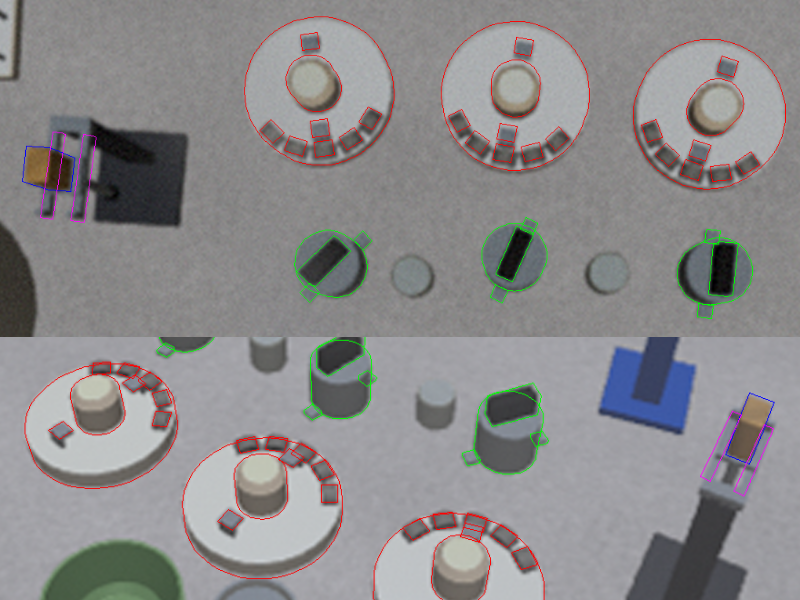

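The fits overlay tightly in both views. The covers are at (0.468,0.182,135°), (0.476,-0.005,156°) and (0.462,-0.210,173°). Now I'll move to cover_1.

```bash
cat > go.py <<'E'
import sys; from h import *
s=st(); R=Ro.from_rotvec(s['tcp_rot']).as_matrix(); p=np.array(s['ee_pos']); phi=np.degrees(np.arctan2(R[1,0],R[0,0]))
print('t',round(s['time'],2),'p',p.round(4),'phi',round(phi%360,1),'w',round(float(s['width'])*85,1),'gf',np.round(s['gripper_force'],1),'F',np.round(s['ft_force'],1),'j7',round(s['qpos'][6],2))
a=[float(v) for v in sys.argv[1:]]
for i in range(0,len(a),4):
    t=np.array(a[i:i+3]); print('slide cm',((t-p)@R*100).round(2),'twist',round((phi-a[i+3]+180)%360-180,1))
    c,n=np.cos(np.radians(a[i+3])),np.sin(np.radians(a[i+3])); p=t; phi=a[i+3]; R=np.array([[c,n,0],[n,-c,0],[0,0,-1.]])
E
python3 go.py .468 .182 .20 135.3 .468 .182 .057 135.3
```

```text
t 0.1 p [0.2419 0.6296 0.2304] phi 159.0 w 85.0 gf 0.0 F [0.8 0.3 0.1] j7 -0.08
slide cm [-37.16 -33.67   3.1 ] twist 23.7
slide cm [ 0.   0.  14.3] twist 0.0
```

Call:
arm_command:
  slide:
    - [-3.7,-3.4,0]
    - [-7.4,-6.8,0]
    - [-11.1,-10.1,0]
    - [-14.8,-13.5,0]
    - [-18.5,-16.9,0]
    - [-22.2,-20.3,0]
    - [-26,-23.6,0]
    - [-29.8,-27,0]
  twist: [3,6,9,12,15,18,21,24]
  fingers: [0,0,0,0,0,0,0,0]
  squeeze: 60

```text
time: 0.9
ee_pos: [0.4229, 0.2711, 0.2312]
tcp_rot: [-1.206, -2.901, -0.0]
ft_force: [1.3, 0.3, -0.3]
width: 0.497
gripper_force: 0.0
```

```bash
python3 go.py .468 .182 .15 135.3 .468 .182 .057 135.3
```

```text
t 0.9 p [0.4229 0.2711 0.2312] phi 134.9 w 42.3 gf 0.0 F [ 1.3  0.3 -0.3] j7 0.15
slide cm [-9.5  -3.08  8.12] twist -0.4
slide cm [0.  0.  9.3] twist 0.0
```

Call:
arm_command:
  slide:
    - [-3.2,-1,2.7]
    - [-6.4,-2,5.4]
    - [-9.5,-3.1,8.1]
    - [-9.5,-3.1,8.1]
    - [-9.5,-3.1,11]
    - [-9.5,-3.1,14]
    - [-9.5,-3.1,17.2]
    - [-9.5,-3.1,17.2]
  twist: [-0.4,-0.4,-0.4,-0.4,-0.4,-0.4,-0.4,-0.4]
  fingers: [0,0,0,0,0,0,0,0]

```text
time: 1.7
ee_pos: [0.4648, 0.1835, 0.0564]
tcp_rot: [-1.189, -2.903, 0.008]
ft_force: [-0.9, 0.3, 0.4]
width: 0.501
gripper_force: 0.0
```

```bash
python3 go.py .468 .182 .057 135.3; python3 -c "
from h import *
shot('wrist','w1')"
```

```text
t 1.7 p [0.4648 0.1835 0.0564] phi 135.4 w 42.6 gf 0.0 F [-0.9  0.3  0.4] j7 0.47
slide cm [-0.33  0.12 -0.07] twist 0.1
```

View pics/w1.png

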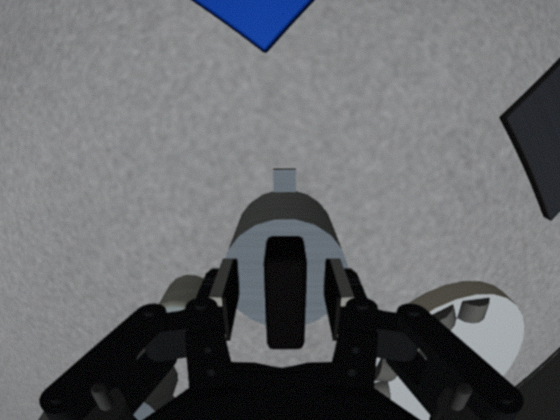

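The wrist view shows the bar at (285,290), straddled evenly by the fingers at (232,290) and (332,290). Next I grip and lift.

Call:
arm_command:
  slide:
    - [-0.3,0.1,0]
    - [-0.3,0.1,0]
    - [-0.3,0.1,0]
    - [-0.3,0.1,0]
    - [-0.3,0.1,0]
    - [-0.3,0.1,0]
    - [-0.3,0.1,0]
    - [-0.3,0.1,0]
  twist: [0,0,0,0,0,0,0,0]
  fingers: [0,-1,-1,-1,-1,-1,-1,-1]

```text
time: 2.55
ee_pos: [0.4713, 0.1829, 0.0605]
tcp_rot: [1.192, 2.905, 0.003]
ft_force: [-0.6, -0.8, 6.4]
width: 0.196
gripper_force: 63.9
```

Call:
arm_command:
  slide:
    - [0,0,-1]
    - [0,0,-3]
    - [0,0,-5]
    - [0,0,-7]
    - [0,0,-9]
    - [0,0,-11]
    - [0,0,-11.5]
    - [0,0,-11.5]
  twist: [0,0,0,0,0,0,0,0]
  fingers: [-1,-1,-1,-1,-1,-1,-1,-1]

```text
time: 3.35
ee_pos: [0.4707, 0.1829, 0.1751]
tcp_rot: [1.192, 2.906, 0.003]
ft_force: [0.9, 0.1, -2.8]
width: 0.195
gripper_force: 62.7
```

Call:
arm_command:
  slide:
    - [-1.6,1.8,0]
    - [-3.9,4.5,0]
    - [-6.2,7.3,0]
    - [-8.5,10.1,0]
    - [-10.5,12.7,0]
    - [-11.8,14.4,0]
    - [-11.8,14.4,0]
    - [-11.8,14.4,0]
  twist: [0,0,0,0,0,0,0,0]
  fingers: [-1,-1,-1,-1,-1,-1,-1,-1]

```text
time: 4.25
ee_pos: [0.6547, 0.2018, 0.1723]
tcp_rot: [-1.192, -2.904, 0.004]
ft_force: [0.2, 0.5, -2.0]
width: 0.192
gripper_force: 62.6
```

```bash
python3 go.py .655 .202 .172 135.3 .655 .202 .082 135.3; python3 -c "
from h import *
s=shot('scene','s2'); t=shot('top','t2')
a=cv2.imread('pics/s2.png')[130:360,180:460];b=cv2.imread('pics/t2.png')[80:220,120:290]
cv2.imwrite('pics/c2.png',np.hstack([cv2.resize(a,(400,330)),cv2.resize(b,(400,330))]))"
```

```text
t 4.25 p [0.6547 0.2018 0.1723] phi 135.4 w 16.4 gf 62.6 F [ 0.2  0.5 -2. ] j7 0.55
slide cm [-0.01  0.03  0.03] twist 0.1
slide cm [0. 0. 9.] twist 0.0
```

View pics/c2.png

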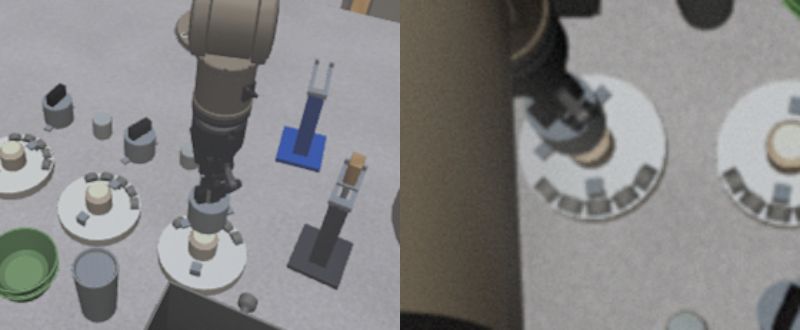

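The cover hangs upright over the left base, at (205,210) in the scene view, with its ears off the claws. I lower it gently.

Call:
arm_command:
  slide:
    - [0,0,1.5]
    - [0,0,3]
    - [0,0,4.5]
    - [0,0,5.5]
    - [0,0,6.5]
    - [0,0,7.4]
    - [0,0,8.2]
    - [0,0,8.8]
  twist: [0,0,0,0,0,0,0,0]
  fingers: [-1,-1,-1,-1,-1,-1,-1,-1]

```text
time: 5.15
ee_pos: [0.6556, 0.2022, 0.0856]
tcp_rot: [-1.193, -2.906, 0.0]
ft_force: [-1.0, 0.3, -1.6]
width: 0.19
gripper_force: 62.7
```

Call:
arm_command:
  slide:
    - [0,0,0.1]
    - [0,0,0.2]
    - [0,0,0.2]
    - [0,0,0.2]
    - [0,0,0.2]
    - [0,0,0.2]
    - [0,0,0.2]
    - [0,0,0.2]
  twist: [0,0,0,0,0,0,0,0]
  fingers: [-1,-1,-1,-1,-1,-1,-1,-1]

```text
time: 5.95
ee_pos: [0.6557, 0.2022, 0.0844]
tcp_rot: [1.193, 2.906, 0.0]
ft_force: [-0.4, 0.9, -1.2]
width: 0.196
gripper_force: 62.7
```

```bash
python3 go.py .655 .202 .082 187.8
```

```text
t 5.95 p [0.6557 0.2022 0.0844] phi 135.4 w 16.7 gf 62.7 F [-0.4  0.9 -1.2] j7 0.58
slide cm [ 0.03 -0.06  0.23] twist -52.4
```

Call:
arm_command:
  slide:
    - [0,0,0.1]
    - [0,0,0.2]
    - [0,0,0.3]
    - [0,0,0.3]
    - [0,0,0.3]
    - [0,0,0.3]
    - [0,0,0.3]
    - [0,0,0.3]
  twist: [0,0,0,0,0,0,0,0]
  fingers: [-1,-1,-1,-1,-1,-1,-1,-1]

```text
time: 6.75
ee_pos: [0.6558, 0.2021, 0.0827]
tcp_rot: [-1.193, -2.906, -0.001]
ft_force: [-3.6, -1.8, 8.1]
width: 0.197
gripper_force: 64.0
```

```bash
python3 go.py .655 .202 .082 187.8
```

```text
t 6.75 p [0.6558 0.2021 0.0827] phi 135.4 w 16.7 gf 64.0 F [-3.6 -1.8  8.1] j7 0.58
slide cm [ 0.05 -0.06  0.07] twist -52.4
```

Seated, with contact at 8 N. Now I twist it under the claws.

Call:
arm_command:
  slide:
    - [0,0,-0.05]
    - [0,0,-0.05]
    - [0,0,-0.05]
    - [0,0,-0.05]
    - [0,0,-0.05]
    - [0,0,-0.05]
    - [0,0,-0.05]
    - [0,0,-0.05]
  twist: [-7,-14,-21,-28,-35,-42,-48,-52.4]
  fingers: [-1,-1,-1,-1,-1,-1,-1,-1]

```text
time: 7.55
ee_pos: [0.6569, 0.2027, 0.0827]
tcp_rot: [-0.219, 3.131, 0.002]
ft_force: [1.8, 1.1, 1.4]
width: 0.199
gripper_force: 63.0
```

Call:
arm_command:
  slide:
    - [0,0,0]
    - [0,0,0]
    - [0,0,0]
    - [0,0,0]
    - [0,0,0]
    - [0,0,0]
    - [0,0,0]
    - [0,0,0]
  twist: [0,0,0,0,0,0,0,0]
  fingers: [-1,-1,0,0,0,0,0,0]

```text
time: 8.35
ee_pos: [0.6555, 0.2022, 0.0817]
tcp_rot: [0.213, -3.134, 0.0]
ft_force: [0.2, 1.3, -0.0]
width: 0.499
gripper_force: 0.0
```

Call:
arm_command:
  slide:
    - [0,0,-2]
    - [0,0,-5]
    - [0,0,-9]
    - [0,0,-12]
    - [0,0,-12]
    - [0,0,-12]
    - [0,0,-12]
    - [0,0,-12]
  twist: [0,0,0,0,0,0,0,0]
  fingers: [0,0,0,0,0,0,0,0]

```text
time: 9.15
ee_pos: [0.6547, 0.202, 0.2001]
tcp_rot: [0.213, -3.132, 0.001]
ft_force: [-0.2, 0.2, -0.8]
width: 0.498
gripper_force: 0.0
```

```bash
python3 go.py; python3 -c "
from h import *
s=shot('scene','s3'); t=shot('wrist','w3')
a=cv2.imread('pics/s3.png')[240:340,270:380]
cv2.imwrite('pics/c3.png',np.hstack([cv2.resize(a,(400,360),interpolation=cv2.INTER_CUBIC),cv2.resize(cv2.imread('pics/w3.png'),(400,360))]))"
```

```text
t 9.15 p [0.6547 0.202  0.2001] phi 187.8 w 42.3 gf 0.0 F [-0.2  0.2 -0.8] j7 1.34
```

View pics/c3.png

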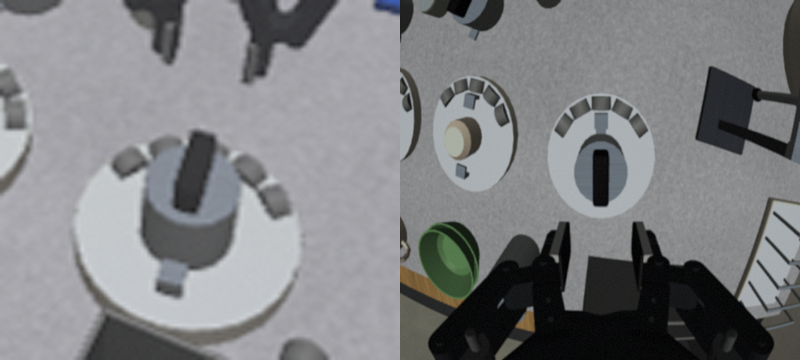

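Cover_1 is closed: the bar at (600,178) is in line with the claws and the ears are hidden under them. Next I re-check covers 2 and 3.

```bash
export OMP_NUM_THREADS=1; cat > chk.py <<'E'
import sys
from fit import *
shot('top',sys.argv[1]+'t');T=prep(sys.argv[1]+'t');C=prep(sys.argv[2] if len(sys.argv)>2 else shot('scene',sys.argv[1]+'s') and sys.argv[1]+'s')
o=json.load(open('pose.json'))
for n in('cover_2','cover_3'):
    v=o[n]
    for S in([T],[T,C]):
        r=fitcover(S,v[0],v[1],[v[2]]);print(n,r.x.round(4),round(np.degrees(r.x[2])%180,1),round(r.fun,1))
E
python3 chk.py k1; python3 go.py .476 -.0055 .17 156.2  .476 -.0055 .061 156.2
```

```text
cover_2 [ 0.4759 -0.0054  2.7258] 156.2 -84.2
cover_2 [ 0.4759 -0.0054  2.7258] 156.2 -160.8
cover_3 [ 0.4622 -0.2095  3.0395] 174.1 -89.8
cover_3 [ 0.4619 -0.2099  3.0241] 173.3 -172.9
t 9.35 p [0.6553 0.2021 0.201 ] phi 187.8 w 42.6 gf 0.0 F [0.3 0.2 1.6] j7 1.34
slide cm [ 20.58 -18.14   3.13] twist 31.6
slide cm [ 0.   0.  10.9] twist 0.0
```

Call:
arm_command:
  slide:
    - [3.4,-3,0]
    - [6.8,-6,0]
    - [10.2,-9,0]
    - [13.6,-12,0]
    - [17,-15,1]
    - [20.6,-18.1,2]
    - [20.6,-18.1,3]
    - [20.6,-18.1,3]
  twist: [5,10,15,20,25,31.6,31.6,31.6]
  fingers: [0,0,0,0,0,0,0,0]

```text
time: 10.15
ee_pos: [0.4749, -0.0057, 0.171]
tcp_rot: [-0.65, -3.072, 0.001]
ft_force: [0.4, 0.1, 0.5]
width: 0.501
gripper_force: 0.0
```

```bash
export OMP_NUM_THREADS=1; python3 chk.py k2; python3 go.py .476 -.0055 .062 156.2
```

```text
cover_2 [ 4.7710e-01 -2.2000e-03  2.6933e+00] 154.3 0.1
cover_2 [ 0.4758 -0.0056  2.7169] 155.7 -76.3
cover_3 [ 0.4623 -0.2095  3.0381] 174.1 -84.4
cover_3 [ 0.4619 -0.2099  3.0241] 173.3 -167.9
t 10.25 p [ 0.477  -0.0041  0.1721] phi 156.3 w 42.6 gf 0.0 F [ 0.3 -0.5 -0.5] j7 1.1
slide cm [ 0.04 -0.18 11.01] twist 0.1
```

Call:
arm_command:
  slide:
    - [0,-0.1,3]
    - [0,-0.1,6]
    - [0,-0.1,9]
    - [0,-0.1,10.9]
    - [0,-0.1,10.9]
    - [0,-0.1,10.9]
    - [0,-0.1,10.9]
    - [0,-0.1,10.9]
  twist: [0,0,0,0,0,0,0,0]
  fingers: [0,0,0,0,0,0,-1,-1]

```text
time: 11.05
ee_pos: [0.4769, -0.0057, 0.0641]
tcp_rot: [0.647, 3.072, 0.001]
ft_force: [-0.3, 0.4, 3.9]
width: 0.192
gripper_force: 58.9
```

Call:
arm_command:
  slide:
    - [0,0,0]
    - [0,0,0]
    - [0,0,0]
    - [0,0,0]
    - [0,0,0]
    - [0,0,0]
    - [0,0,0]
    - [0,0,0]
  twist: [0,0,0,0,0,0,0,0]
  fingers: [-1,-1,-1,-1,-1,-1,-1,-1]

```text
time: 11.85
ee_pos: [0.4768, -0.0057, 0.0641]
tcp_rot: [0.648, 3.071, 0.002]
ft_force: [-1.2, 0.4, 6.2]
width: 0.195
gripper_force: 59.5
```

```bash
python3 go.py
```

```text
t 11.85 p [ 0.4768 -0.0057  0.0641] phi 156.2 w 16.5 gf 59.5 F [-1.2  0.4  6.2] j7 1.15
```

Call:
arm_command:
  slide:
    - [0,0,-1]
    - [0,0,-3]
    - [0,0,-5]
    - [0,0,-7]
    - [0,0,-9]
    - [0,0,-11]
    - [0,0,-11.5]
    - [0,0,-11.5]
  twist: [0,0,0,0,0,0,0,0]
  fingers: [-1,-1,-1,-1,-1,-1,-1,-1]

```text
time: 12.65
ee_pos: [0.4759, -0.0059, 0.1786]
tcp_rot: [0.648, 3.072, 0.001]
ft_force: [-0.7, -0.5, -1.5]
width: 0.194
gripper_force: 59.0
```

```bash
python3 go.py .6495 -.0063 .172 119.5 .6495 -.0063 .0835 119.5
```

```text
t 12.65 p [ 0.4759 -0.0059  0.1786] phi 156.2 w 16.5 gf 59.0 F [-0.7 -0.5 -1.5] j7 1.1
slide cm [-15.9    6.97   0.69] twist 36.7
slide cm [0.   0.   8.85] twist 0.0
```

Call:
arm_command:
  slide:
    - [-2,0.9,0]
    - [-4.5,2,0]
    - [-7,3.1,0]
    - [-9.5,4.2,0]
    - [-12,5.3,0]
    - [-14.5,6.4,0]
    - [-15.9,7,0]
    - [-15.9,7,0]
  twist: [5,10,15,20,25,30,36.7,36.7]
  fingers: [-1,-1,-1,-1,-1,-1,-1,-1]

```text
time: 13.45
ee_pos: [0.6502, -0.0058, 0.1758]
tcp_rot: [-1.584, -2.712, 0.003]
ft_force: [-0.6, 0.1, -1.9]
width: 0.192
gripper_force: 58.9
```

```bash
python3 go.py .6495 -.0063 .0865 119.5
```

```text
t 13.45 p [ 0.6502 -0.0058  0.1758] phi 119.4 w 16.3 gf 58.9 F [-0.6  0.1 -1.9] j7 0.59
slide cm [-0.   -0.07  8.93] twist -0.1
```

Call:
arm_command:
  slide:
    - [0,0,1.5]
    - [0,0,3]
    - [0,0,4.5]
    - [0,0,5.5]
    - [0,0,6.5]
    - [0,0,7.5]
    - [0,0,8.3]
    - [0,0,8.9]
  twist: [0,0,0,0,0,0,0,0]
  fingers: [-1,-1,-1,-1,-1,-1,-1,-1]

```text
time: 14.25
ee_pos: [0.6493, -0.0061, 0.0881]
tcp_rot: [-1.583, -2.713, 0.0]
ft_force: [0.3, 0.5, -1.5]
width: 0.197
gripper_force: 59.0
```

Call:
arm_command:
  slide:
    - [0,0,0.1]
    - [0,0,0.2]
    - [0,0,0.3]
    - [0,0,0.3]
    - [0,0,0.3]
    - [0,0,0.3]
    - [0,0,0.3]
    - [0,0,0.3]
  twist: [0,0,0,0,0,0,0,0]
  fingers: [-1,-1,-1,-1,-1,-1,-1,-1]

```text
time: 15.05
ee_pos: [0.6497, -0.0061, 0.0862]
tcp_rot: [1.583, 2.713, 0.001]
ft_force: [-0.3, -0.2, 2.8]
width: 0.195
gripper_force: 59.6
```

```bash
python3 go.py .6495 -.0063 .086 169.5
```

```text
t 15.05 p [ 0.6497 -0.0061  0.0862] phi 119.5 w 16.6 gf 59.6 F [-0.3 -0.2  2.8] j7 0.62
slide cm [-0.01 -0.03  0.02] twist -50.0
```

Call:
arm_command:
  slide:
    - [0,0,0]
    - [0,0,0]
    - [0,0,0]
    - [0,0,0]
    - [0,0,0]
    - [0,0,0]
    - [0,0,0]
    - [0,0,0]
  twist: [-7,-14,-21,-28,-35,-42,-48,-50]
  fingers: [-1,-1,-1,-1,-1,-1,-1,-1]

```text
time: 15.85
ee_pos: [0.6502, -0.0061, 0.0862]
tcp_rot: [0.285, 3.127, 0.001]
ft_force: [0.9, -0.0, 1.4]
width: 0.194
gripper_force: 59.3
```

Call:
arm_command:
  slide:
    - [0,0,0]
    - [0,0,0]
    - [0,0,0]
    - [0,0,0]
    - [0,0,0]
    - [0,0,0]
    - [0,0,0]
    - [0,0,0]
  twist: [0,0,0,0,0,0,0,0]
  fingers: [-1,-1,0,0,0,0,0,0]

```text
time: 16.65
ee_pos: [0.6493, -0.0061, 0.0857]
tcp_rot: [-0.288, -3.128, 0.0]
ft_force: [0.5, 0.4, 0.1]
width: 0.496
gripper_force: 0.0
```

Call:
arm_command:
  slide:
    - [0,0,-2]
    - [0,0,-5]
    - [0,0,-9]
    - [0,0,-12]
    - [0,0,-12]
    - [0,0,-12]
    - [0,0,-12]
    - [0,0,-12]
  twist: [0,0,0,0,0,0,0,0]
  fingers: [0,0,0,0,0,0,0,0]

```text
time: 17.45
ee_pos: [0.6485, -0.0061, 0.2042]
tcp_rot: [-0.288, -3.126, 0.001]
ft_force: [-0.2, -0.3, -0.5]
width: 0.502
gripper_force: 0.0
```

```bash
export OMP_NUM_THREADS=1; python3 chk.py k3|tail -2; python3 go.py .462 -.210 .172 173.5; python3 -c "
from h import *
t=shot('wrist','w4')
a=cv2.imread('pics/k3s.png')[210:320,200:310]
cv2.imwrite('pics/c4.png',np.hstack([cv2.resize(a,(400,360),interpolation=cv2.INTER_CUBIC),cv2.resize(cv2.imread('pics/w4.png'),(400,360))]))"
```

```text
cover_3 [ 0.4619 -0.2099  3.0241] 173.3 -90.5
cover_3 [ 0.4619 -0.2099  3.0241] 173.3 -140.4
t 17.55 p [ 0.6488 -0.0061  0.2046] phi 169.5 w 42.4 gf 0.0 F [ 0.   1.3 -0.4] j7 1.34
slide cm [ 14.64 -23.45   3.3 ] twist -4.0
```

View pics/c4.png

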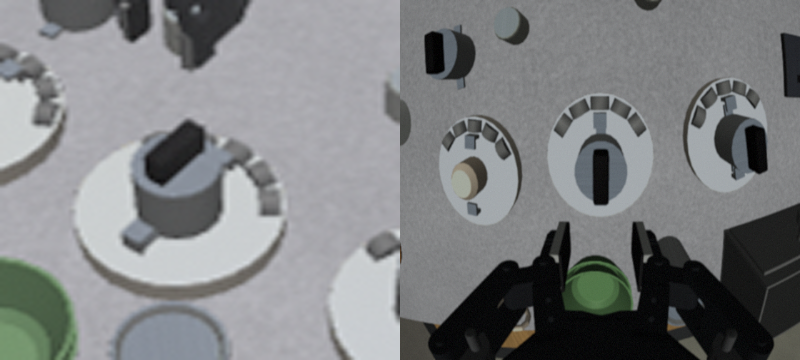

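Cover_2 is seated, its bar at (600,178) in line with the claws in the wrist view. Cover_3 is undisturbed, so I go there.

Call:
arm_command:
  slide:
    - [2.4,-3.9,0]
    - [4.9,-7.8,0]
    - [7.3,-11.7,0]
    - [9.7,-15.6,0]
    - [12.2,-19.5,1]
    - [14.6,-23.4,2]
    - [14.6,-23.4,3.3]
    - [14.6,-23.4,3.3]
  twist: [0,-1,-2,-3,-4,-4,-4,-4]
  fingers: [0,0,0,0,0,0,0,0]

```text
time: 18.4
ee_pos: [0.4614, -0.21, 0.1714]
tcp_rot: [-0.183, -3.133, -0.001]
ft_force: [-0.1, 0.1, -0.1]
width: 0.495
gripper_force: 0.0
```

```bash
python3 - <<'E'
from fit import *
C=prep(shot('scene','k4s') and 'k4s')
for dx in(.0,.004):
    r=fitcover([C],.462+dx,-.21,[3.0]); print(r.x.round(4),r.fun)
E
python3 go.py .462 -.210 .063 173.5
```

```text
[ 0.4621 -0.2111  3.0685] -85.43258678972876
[ 0.4616 -0.2111  3.0976] -85.06803252734548
t 18.45 p [ 0.463  -0.209   0.1722] phi 173.5 w 42.4 gf 0.0 F [-0.1  0.8 -0.1] j7 1.81
slide cm [ 0.07 -0.12 10.93] twist -0.0
```

Call:
arm_command:
  slide:
    - [0,-0.1,3]
    - [0,-0.1,6]
    - [0,-0.1,9]
    - [0,-0.1,10.9]
    - [0,-0.1,10.9]
    - [0,-0.1,10.9]
    - [0,-0.1,10.9]
    - [0,-0.1,10.9]
  twist: [0,0,0,0,0,0,0,0]
  fingers: [0,0,0,0,0,0,-1,-1]

```text
time: 19.25
ee_pos: [0.4644, -0.2106, 0.0653]
tcp_rot: [0.178, 3.134, -0.001]
ft_force: [1.3, -0.6, 0.1]
width: 0.198
gripper_force: 58.6
```

Call:
arm_command:
  slide:
    - [0,0,0]
    - [0,0,0]
    - [0,0,0]
    - [0,0,0]
    - [0,0,0]
    - [0,0,0]
    - [0,0,0]
    - [0,0,0]
  twist: [0,0,0,0,0,0,0,0]
  fingers: [-1,-1,-1,-1,-1,-1,-1,-1]

```text
time: 20.05
ee_pos: [0.4644, -0.2106, 0.0653]
tcp_rot: [0.178, 3.133, -0.001]
ft_force: [-0.4, 0.5, 7.3]
width: 0.192
gripper_force: 59.7
```

```bash
python3 go.py
```

```text
t 20.05 p [ 0.4644 -0.2106  0.0653] phi 173.5 w 16.3 gf 59.7 F [-0.4  0.5  7.3] j7 1.85
```

Call:
arm_command:
  slide:
    - [0,0,-1]
    - [0,0,-3]
    - [0,0,-5]
    - [0,0,-7]
    - [0,0,-9]
    - [0,0,-11]
    - [0,0,-11.5]
    - [0,0,-11.5]
  twist: [0,0,0,0,0,0,0,0]
  fingers: [-1,-1,-1,-1,-1,-1,-1,-1]

```text
time: 20.85
ee_pos: [0.4633, -0.2106, 0.1796]
tcp_rot: [0.179, 3.135, -0.001]
ft_force: [0.6, 0.2, -1.1]
width: 0.194
gripper_force: 58.7
```

```bash
python3 go.py .630 -.2104 .176 111
```

```text
t 20.85 p [ 0.4633 -0.2106  0.1796] phi 173.5 w 16.5 gf 58.7 F [ 0.6  0.2 -1.1] j7 1.81
slide cm [-16.56   1.92   0.39] twist 62.5
```

Call:
arm_command:
  slide:
    - [-2,0.2,0]
    - [-4.5,0.5,0]
    - [-7,0.8,0]
    - [-9.5,1.2,0]
    - [-12,1.5,0]
    - [-14.5,1.8,0]
    - [-16.6,2,0]
    - [-16.6,2,0]
  twist: [8,16,24,32,40,48,56,62.5]
  fingers: [-1,-1,-1,-1,-1,-1,-1,-1]

```text
time: 21.65
ee_pos: [0.6322, -0.2081, 0.1767]
tcp_rot: [-1.783, -2.585, 0.001]
ft_force: [-0.0, 0.7, -1.7]
width: 0.197
gripper_force: 58.8
```

```bash
python3 go.py .6305 -.2115 .0873 111
```

```text
t 21.65 p [ 0.6322 -0.2081  0.1767] phi 110.8 w 16.7 gf 58.8 F [-0.   0.7 -1.7] j7 0.77
slide cm [-0.26 -0.27  8.94] twist -0.2
```

Call:
arm_command:
  slide:
    - [-0.2,-0.1,0.5]
    - [-0.2,-0.1,1]
    - [-0.2,-0.1,1]
    - [-0.2,-0.1,1]
    - [-0.2,-0.1,1]
    - [-0.2,-0.1,1]
    - [-0.2,-0.1,1]
    - [-0.2,-0.1,1]
  twist: [0,0,0,0,0,0,0,0]
  fingers: [-1,-1,-1,-1,-1,-1,-1,-1]

```text
time: 22.45
ee_pos: [0.6301, -0.2117, 0.169]
tcp_rot: [1.779, 2.589, 0.0]
ft_force: [-0.5, -0.4, -0.8]
width: 0.198
gripper_force: 58.7
```

```bash
python3 go.py .6305 -.2115 .0873 111
```

```text
t 22.45 p [ 0.6301 -0.2117  0.169 ] phi 111.0 w 16.8 gf 58.7 F [-0.5 -0.4 -0.8] j7 0.78
slide cm [0.   0.04 8.17] twist -0.0
```

Call:
arm_command:
  slide:
    - [0,0,1.5]
    - [0,0,3]
    - [0,0,4.5]
    - [0,0,5.5]
    - [0,0,6.5]
    - [0,0,7.3]
    - [0,0,7.8]
    - [0,0,8.1]
  twist: [0,0,0,0,0,0,0,0]
  fingers: [-1,-1,-1,-1,-1,-1,-1,-1]

```text
time: 23.25
ee_pos: [0.6299, -0.2116, 0.0874]
tcp_rot: [-1.78, -2.588, -0.0]
ft_force: [-2.9, 3.6, 12.2]
width: 0.189
gripper_force: 61.0
```

Call:
arm_command:
  slide:
    - [0,0,0.1]
    - [0,0,0.2]
    - [0,0,0.3]
    - [0,0,0.3]
    - [0,0,0.3]
    - [0,0,0.3]
    - [0,0,0.3]
    - [0,0,0.3]
  twist: [0,0,0,0,0,0,0,0]
  fingers: [-1,-1,-1,-1,-1,-1,-1,-1]

```text
time: 24.05
ee_pos: [0.6302, -0.2115, 0.0873]
tcp_rot: [1.78, 2.589, 0.002]
ft_force: [-5.9, 2.2, 14.5]
width: 0.191
gripper_force: 60.8
```

```bash
python3 go.py .631 -.211 .087 161
```

```text
t 24.05 p [ 0.6302 -0.2115  0.0873] phi 111.0 w 16.2 gf 60.8 F [-5.9  2.2 14.5] j7 0.81
slide cm [0.02 0.09 0.03] twist -50.0
```

Call:
arm_command:
  slide:
    - [0,0,-0.2]
    - [0,0,-0.2]
    - [0,0,-0.2]
    - [0,0.05,-0.2]
    - [0,0.05,-0.2]
    - [0,0.05,-0.2]
    - [0,0.05,-0.2]
    - [0,0.05,-0.2]
  twist: [-7,-14,-21,-28,-35,-42,-48,-50]
  fingers: [-1,-1,-1,-1,-1,-1,-1,-1]

```text
time: 24.85
ee_pos: [0.6307, -0.2121, 0.0874]
tcp_rot: [0.516, 3.098, -0.0]
ft_force: [-1.0, 0.1, 1.0]
width: 0.193
gripper_force: 59.0
```

Call:
arm_command:
  slide:
    - [0,0,0]
    - [0,0,0]
    - [0,0,0]
    - [0,0,0]
    - [0,0,0]
    - [0,0,0]
    - [0,0,0]
    - [0,0,0]
  twist: [0,0,0,0,0,0,0,0]
  fingers: [-1,-1,0,0,0,0,0,0]

```text
time: 25.65
ee_pos: [0.6304, -0.2115, 0.0867]
tcp_rot: [-0.519, -3.098, -0.0]
ft_force: [0.7, 0.3, -0.1]
width: 0.497
gripper_force: 0.0
```

Call:
arm_command:
  slide:
    - [0,0,-2]
    - [0,0,-5]
    - [0,0,-9]
    - [0,0,-13]
    - [0,0,-15]
    - [0,0,-17]
    - [0,0,-17]
    - [0,0,-17]
  twist: [0,0,0,0,0,0,0,0]
  fingers: [0,0,0,0,0,0,0,0]

```text
time: 26.45
ee_pos: [0.6303, -0.2114, 0.2566]
tcp_rot: [0.519, 3.098, 0.0]
ft_force: [-0.2, 0.2, -1.3]
width: 0.5
gripper_force: 0.0
```

```bash
python3 -c "
from h import *
t=shot('wrist','w5')
shot('scene','s5')
a=cv2.imread('pics/s5.png')[180:280,130:240]
cv2.imwrite('pics/c5.png',np.hstack([cv2.resize(a,(400,360),interpolation=cv2.INTER_CUBIC),cv2.resize(cv2.imread('pics/w5.png'),(400,360))]))"; python3 go.py .40 .15 .27 90
```

```text
t 26.55 p [ 0.6297 -0.2112  0.2552] phi 161.0 w 42.6 gf 0.0 F [ 0.3  0.6 -0.1] j7 1.52
slide cm [33.49 26.67 -1.4 ] twist 71.0
```

View pics/c5.png

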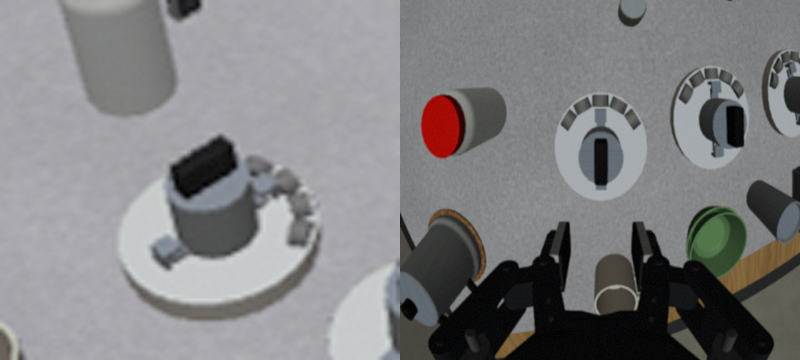

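All three covers are closed, with the bars in line with the claws, and the red-capped canister is untouched. Next is the tool, starting with a fresh look.

Call:
arm_command:
  slide:
    - [3.3,3.6,-0.6]
    - [6.6,7.2,-1.2]
    - [9.9,10.8,-1.8]
    - [13.2,14.4,-2.4]
    - [16.5,18,-3]
    - [20,21.6,-3.6]
    - [23.3,25.2,-4.2]
    - [26,28,-4.5]
  twist: [-2,-4,-6,-8,-10,-12,-14,-15.6]
  fingers: [0,0,0,0,0,0,0,0]

```text
time: 27.35
ee_pos: [0.474, 0.1406, 0.3013]
tcp_rot: [-0.088, -3.139, -0.0]
ft_force: [0.3, 1.4, -0.0]
width: 0.497
gripper_force: 0.0
```

```bash
export OMP_NUM_THREADS=1; cat > tl.py <<'E'
from fit import *
br=lambda g:-(g[...,0]-g[...,2])
shot('top','k6t');shot('scene','k6s')
T=prep('k6t',br);C=prep('k6s',br);Tg=prep('k6t');Cg=prep('k6s')
H=box(-.015,.015,-.01,.01,.185,.231)
for S in([T],[C],[T,C]):
    r=best(lambda v:-sum(contrast(s,place(H,*v)) for s in S),[[.535,.394,w] for w in(-.25,-.1,.05)]); print('tool',r.x.round(4),r.fun)
v=r.x
PR=[box(-.035,-.016,y,y+.008,.176,.18) for y in(.010,-.018)]+[box(.018,.042,y,y+.008,.176,.18) for y in(.010,-.018)]
for S in([Tg],[Cg],[Tg,Cg]):
    r=best(lambda u:-sum(contrast(s,place(P,*u),1.5) for P in PR for s in S),[[.533,.394,w] for w in(-.2,-.05,.1)]); print('hook',r.x.round(4),r.fun)
u=r.x; ims=[]
for f,s,o in(('k6t',T,(70,130,85,85)),('k6s',C,(385,225,85,85))):
    im=cv2.resize(cv2.imread(f'pics/{f}.png'),None,fx=6,fy=6,interpolation=cv2.INTER_CUBIC)
    if f=='k6s': o=tuple(int(q) for q in(*(proj(s,[[*v[:2],.2]])[0]-[33,33]),66,66))
    else: o=tuple(int(q) for q in(*(proj(s,[[*v[:2],.2]])[0]-[33,33]),66,66))
    for P,w,c in[(H,v,(255,0,0))]+[(P,u,(255,0,255)) for P in PR]:
        h=cv2.convexHull(((proj(s,place(P,*w))+.5)*6-.5).astype(np.float32)); cv2.polylines(im,[np.round(h).astype(int)],True,c,1)
    ims.append(im[o[1]*6:(o[1]+o[3])*6,o[0]*6:(o[0]+o[2])*6])
cv2.imwrite('pics/c6.png',np.hstack(ims))
E
python3 tl.py; python3 go.py
```

```text
tool [0.5458 0.4048 0.2806] -10.30598867581713
tool [ 0.5348  0.3936 -0.0399] -39.926614223647334
tool [ 0.533   0.3943 -0.0682] -41.81310392821628
hook [0.5291 0.4035 0.2374] -58.21465535842805
hook [0.5283 0.4014 0.137 ] -54.203724554773345
hook [0.5245 0.401  0.1848] -96.1430536814614
t 27.45 p [0.473  0.1438 0.3013] phi 177.2 w 42.8 gf 0.0 F [-0.3 -0.6  0.2] j7 1.09
```

View pics/c6.png

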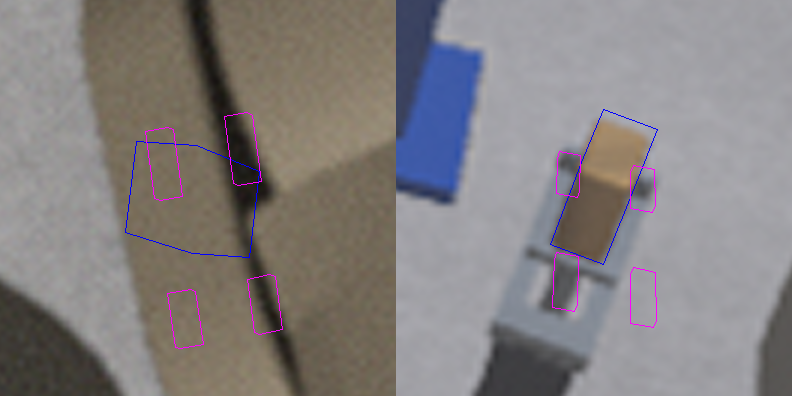

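The scene view shows the handle at (605,190) in the crop. The top view is blocked by the arm, so I use the first joint fit (0.535, 0.394, -3.4°).

```bash
python3 go.py .535 .394 .30 176.6 .535 .394 .193 176.6
```

```text
t 27.45 p [0.473  0.1438 0.3013] phi 177.2 w 42.8 gf 0.0 F [-0.3 -0.6  0.2] j7 1.09
slide cm [-4.96 25.29  0.17] twist 0.6
slide cm [ 0.   0.  10.7] twist 0.0
```

Call:
arm_command:
  slide:
    - [-0.9,4.5,0]
    - [-1.8,9,0]
    - [-2.7,13.5,0]
    - [-3.6,18,0]
    - [-4.5,22,0.2]
    - [-5,25.3,0.2]
    - [-5,25.3,0.2]
    - [-5,25.3,0.2]
  twist: [0.6,0.6,0.6,0.6,0.6,0.6,0.6,0.6]
  fingers: [0,0,0,0,0,0,0,0]

```text
time: 28.25
ee_pos: [0.5407, 0.3871, 0.2978]
tcp_rot: [-0.109, -3.138, 0.003]
ft_force: [0.6, -0.8, 0.3]
width: 0.499
gripper_force: 0.0
```

```bash
python3 go.py .535 .394 .193 176.6; python3 -c "
from h import *
t=shot('wrist','w7')"
```

```text
t 28.25 p [0.5407 0.3871 0.2978] phi 176.0 w 42.4 gf 0.0 F [ 0.6 -0.8  0.3] j7 0.72
slide cm [ 0.6   0.67 10.48] twist -0.6
```

View pics/w7.png

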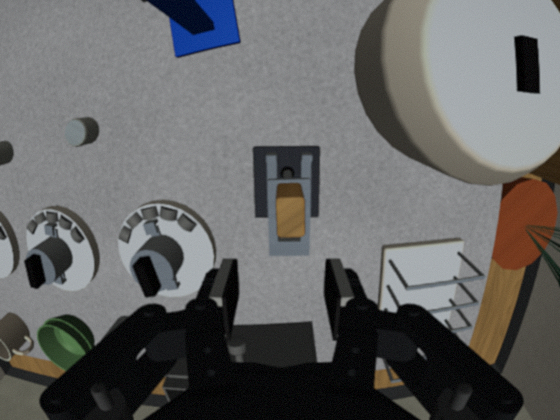

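The prongs run vertically in the image, so the yaw is right. The handle top is at (290,212) and the finger midline at about 282. I settle and compute the offset from the wrist ray.

Call:
arm_command:
  slide:
    - [0.1,0.4,1]
    - [0.1,0.4,2]
    - [0.1,0.4,3]
    - [0.1,0.4,3]
    - [0.1,0.4,3]
    - [0.1,0.4,3]
    - [0.1,0.4,3]
    - [0.1,0.4,3]
  twist: [0,0,0,0,0,0,0,0]
  fingers: [0,0,0,0,0,0,0,0]

```text
time: 29.1
ee_pos: [0.5403, 0.3917, 0.2702]
tcp_rot: [0.11, 3.139, 0.001]
ft_force: [0.2, 0.0, -0.5]
width: 0.504
gripper_force: 0.0
```

```bash
python3 go.py .535 .394 .193 176.6; python3 - <<'E'
from h import *
s=shot('wrist','w8'); f=np.array(s['frame']).astype(int); K=np.array(s['mtx']);R=np.array(s['R']);t=np.array(s['t']);o=-R.T@t
m=((f[...,0]-f[...,2]>45)&(f[...,0]>120)).astype(np.uint8); m[:,400:]=0; m[320:]=0;m[:,:200]=0
n,l,q,c=cv2.connectedComponentsWithStats(m); i=1+np.argmax(q[1:,4]); print(q[i],c[i])
r=cv2.minAreaRect(np.argwhere(l==i)[:,::-1].astype(np.float32)); print(r)
def ray(u,v,z):
    x=(u-K[0,2]);y=(v-K[1,2]);rr=np.hypot(x,y);th=rr/K[0,0]
    d=R.T@np.array([np.sin(th)*x/rr,np.sin(th)*y/rr,np.cos(th)]); return o+d*(z-o[2])/d[2]
P=cv2.boxPoints(r); W=np.array([ray(*p,.231) for p in P]); print('cam',o.round(3)); print(W.round(4),W.mean(0).round(4),'sides',np.linalg.norm(W[1]-W[0]),np.linalg.norm(W[2]-W[1]))
for a,b in((0,1),(1,2)): print('dir',np.degrees(np.arctan2(*(W[b]-W[a])[[1,0]])).round(1))
im=cv2.imread('pics/w8.png')
cv2.imwrite('pics/w8c.png',im[130:300,200:380])
E
```

```text
t 29.1 p [0.5403 0.3917 0.2702] phi 176.0 w 42.8 gf 0.0 F [ 0.2  0.  -0.5] j7 0.71
slide cm [0.55 0.19 7.72] twist -0.6
[ 268  211   32   44 1204] [283.4833887  231.81644518]
((283.3963317871094, 232.5789031982422), (42.98027038574219, 30.379993438720703), 88.26429748535156)
cam [0.459 0.397 0.412]
[[0.5191 0.385  0.231 ]
 [0.5198 0.4028 0.231 ]
 [0.5479 0.4022 0.231 ]
 [0.5472 0.3834 0.231 ]] [0.5335 0.3933 0.231 ] sides 0.017882004825846336 0.028082491642979508
dir 87.8
dir -1.3
```

Call:
arm_command:
  slide:
    - [0.6,0.15,1.5]
    - [0.6,0.15,3]
    - [0.6,0.15,4.5]
    - [0.6,0.15,6]
    - [0.6,0.15,7]
    - [0.6,0.15,7.6]
    - [0.6,0.15,7.6]
    - [0.6,0.15,7.6]
  twist: [-1,-1,-1,-1,-1,-1,-1,-1]
  fingers: [0,0,0,0,0,0,0,0]

```text
time: 29.95
ee_pos: [0.5345, 0.3937, 0.1942]
tcp_rot: [0.083, 3.14, 0.001]
ft_force: [0.7, -0.0, 0.6]
width: 0.501
gripper_force: 0.0
```

Call:
arm_command:
  slide:
    - [0,0,0]
    - [0,0,0]
    - [0,0,0]
    - [0,0,0]
    - [0,0,0]
    - [0,0,0]
    - [0,0,0]
    - [0,0,0]
  twist: [0,0,0,0,0,0,0,0]
  fingers: [0,-1,-1,-1,-1,-1,-1,-1]
  squeeze: 100

```text
time: 30.75
ee_pos: [0.5346, 0.3938, 0.1946]
tcp_rot: [0.083, 3.139, 0.001]
ft_force: [-0.2, -0.5, 5.4]
width: 0.224
gripper_force: 97.9
```

```bash
python3 go.py
```

```text
t 30.75 p [0.5346 0.3938 0.1946] phi 177.0 w 19.0 gf 97.9 F [-0.2 -0.5  5.4] j7 0.7
```

The tool is gripped. I lift it 4 cm, then take it out along the open side of the hook.

Call:
arm_command:
  slide:
    - [0,0,-1]
    - [0,0,-2]
    - [0,0,-3]
    - [0,0,-4]
    - [0,0,-4.5]
    - [0,0,-4.5]
    - [0,0,-4.5]
    - [0,0,-4.5]
  twist: [0,0,0,0,0,0,0,0]
  fingers: [-1,-1,-1,-1,-1,-1,-1,-1]

```text
time: 31.55
ee_pos: [0.534, 0.3932, 0.2382]
tcp_rot: [-0.083, -3.14, 0.001]
ft_force: [-0.7, 0.2, -0.4]
width: 0.223
gripper_force: 97.5
```

Call:
arm_command:
  slide:
    - [1.5,0,0]
    - [3,0,0]
    - [4.5,0,0]
    - [6,0,0]
    - [8,0,0]
    - [10,0,0]
    - [10,0,0]
    - [10,0,0]
  twist: [0,0,0,0,0,0,0,0]
  fingers: [-1,-1,-1,-1,-1,-1,-1,-1]

```text
time: 32.35
ee_pos: [0.4337, 0.3989, 0.2392]
tcp_rot: [0.081, 3.14, 0.0]
ft_force: [1.5, -0.3, -0.4]
width: 0.221
gripper_force: 97.6
```

```bash
export OMP_NUM_THREADS=1
cat > arc.py <<'E'
# world tip path -> slides per call; usage: arc.py base  (starts at measured pose, assumed at start point)
import sys; from h import *
O=json.load(open('pose2.json')); cx,cy,w=O['base_'+sys.argv[1]]
off=np.array(O['off']); r=.067; a0,a1=108,250
n=48; A=np.radians(np.linspace(a0,a1,n+1)+w)
tip=np.c_[cx+r*np.cos(A),cy+r*np.sin(A)]; P=tip-off[:2]
print('start TCP',P[0].round(4),'end',P[-1].round(4))
s=st(); R=Ro.from_rotvec(s['tcp_rot']).as_matrix()
D=np.diff(np.c_[P,np.zeros(n+1)],axis=0)@R*100
if len(sys.argv)>2:
    for k in range(0,n,8): print([[float(round(a,2)),float(round(b,2)),0] for a,b,_ in np.cumsum(D[k:k+8],0)])
E
python3 - <<'E'
from fit import *
json.dump(dict(base_l=[.655,.2022,7.8],base_m=[.6495,-.0063,-10.5],base_r=[.630,-.2105,-19.],off=[0,0]),open('pose2.json','w'))
s=st();p=np.array(s['ee_pos']);print(p)
a=shot('scene','s9');b=shot('top','t9')
q=proj(a,[p-[0,0,.1246]])[0];q2=proj(b,[p-[0,0,.06]])[0];print(q,q2)
c=[]
for f,u,T in(('s9',q,a),('t9',q2,b)):
    im=cv2.resize(cv2.imread(f'pics/{f}.png'),None,fx=6,fy=6,interpolation=cv2.INTER_CUBIC)
    for dz in np.linspace(0,.1246,6):
        cv2.circle(im,tuple(int(v) for v in (proj(T,[p-[0,0,dz]])[0]+.5)*6),2,(0,0,255),-1)
    x,y=int(u[0]*6-200),int(u[1]*6-260); im=im[max(y,0):max(y,0)+400,max(x,0):max(x,0)+400]; c.append(cv2.resize(im,(400,400)))
cv2.imwrite('pics/c9.png',np.hstack(c))
E
python3 go.py; python3 arc.py l
```

```text
[0.43372661 0.39894277 0.23919602]
[428.02911386 245.22324027] [ 89.03998926 226.00134126]
t 32.45 p [0.435  0.3985 0.239 ] phi 176.9 w 18.8 gf 97.6 F [ 0.5 -0.8  0.1] j7 0.59
start TCP [0.6258 0.2625] end [0.6408 0.1367]
```

View pics/c9.png

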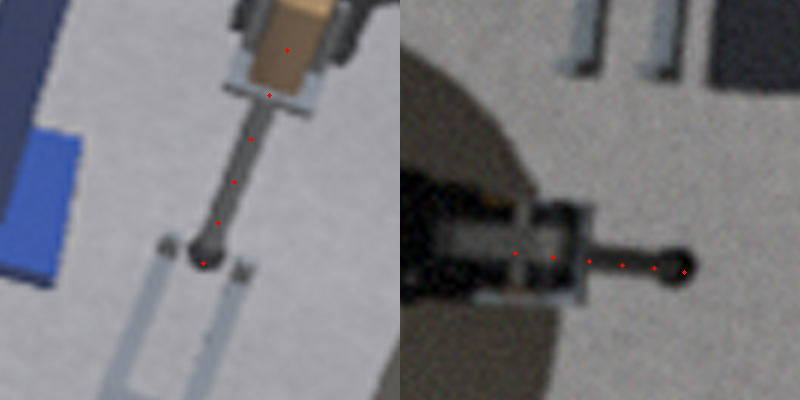

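The tool hangs straight in the grip, with the ball at (207,252) where it is predicted. Now I go to the start of the left strip.

```bash
sed -i 's/"off": \[0, 0\]/"off": [0.001, 0]/' pose2.json; python3 arc.py l; python3 go.py .6248 .2625 .239 177 .6248 .2625 .149 177
```

```text
start TCP [0.6248 0.2625] end [0.6398 0.1367]
t 32.45 p [0.435  0.3985 0.239 ] phi 176.9 w 18.8 gf 97.6 F [ 0.5 -0.8  0.1] j7 0.59
slide cm [-1.968e+01 -1.257e+01  1.000e-02] twist -0.1
slide cm [0. 0. 9.] twist 0.0
```

Call:
arm_command:
  slide:
    - [0,-3.5,0]
    - [-1.5,-7,0]
    - [-4.5,-10,0]
    - [-8,-12,0]
    - [-12,-12.5,0]
    - [-15.5,-12.6,0]
    - [-18.2,-12.6,0]
    - [-18.2,-12.6,0]
  twist: [0,0,0,0,0,0,0,0]
  fingers: [-1,-1,-1,-1,-1,-1,-1,-1]

```text
time: 33.25
ee_pos: [0.6137, 0.2607, 0.238]
tcp_rot: [0.091, 3.138, -0.002]
ft_force: [-0.4, -0.9, -0.8]
width: 0.221
gripper_force: 97.8
```

```bash
python3 go.py .6248 .2625 .17 177 .6248 .2625 .149 177; python3 arc.py l p
```

```text
t 33.25 p [0.6137 0.2607 0.238 ] phi 176.7 w 18.8 gf 97.8 F [-0.4 -0.9 -0.8] j7 0.96
slide cm [-1.08  0.25  6.8 ] twist -0.3
slide cm [0.  0.  2.1] twist 0.0
start TCP [0.6248 0.2625] end [0.6398 0.1367]
[[0.3, -0.18, 0], [0.59, -0.37, 0], [0.86, -0.57, 0], [1.13, -0.79, 0], [1.39, -1.03, 0], [1.63, -1.27, 0], [1.86, -1.53, 0], [2.08, -1.8, 0]]
[[0.2, -0.28, 0], [0.39, -0.57, 0], [0.56, -0.87, 0], [0.72, -1.18, 0], [0.86, -1.5, 0], [0.98, -1.82, 0], [1.09, -2.15, 0], [1.18, -2.48, 0]]
[[0.07, -0.34, 0], [0.13, -0.68, 0], [0.16, -1.02, 0], [0.18, -1.37, 0], [0.18, -1.71, 0], [0.17, -2.06, 0], [0.13, -2.4, 0], [0.08, -2.75, 0]]
[[-0.07, -0.34, 0], [-0.16, -0.67, 0], [-0.26, -1.0, 0], [-0.38, -1.33, 0], [-0.52, -1.64, 0], [-0.67, -1.95, 0], [-0.84, -2.26, 0], [-1.03, -2.55, 0]]
[[-0.2, -0.28, 0], [-0.41, -0.55, 0], [-0.64, -0.81, 0], [-0.88, -1.06, 0], [-1.14, -1.3, 0], [-1.4, -1.52, 0], [-1.68, -1.73, 0], [-1.96, -1.92, 0]]
[[-0.3, -0.18, 0], [-0.6, -0.34, 0], [-0.91, -0.49, 0], [-1.23, -0.62, 0], [-1.56, -0.73, 0], [-1.89, -0.83, 0], [-2.23, -0.91, 0], [-2.57, -0.97, 0]]
```

Call:
arm_command:
  slide:
    - [-1.1,0.25,0]
    - [-1.1,0.25,2]
    - [-1.1,0.25,4]
    - [-1.1,0.25,6]
    - [-1.1,0.25,6.8]
    - [-1.1,0.25,6.8]
    - [-1.1,0.25,6.8]
    - [-1.1,0.25,6.8]
  twist: [-0.3,-0.3,-0.3,-0.3,-0.3,-0.3,-0.3,-0.3]
  fingers: [-1,-1,-1,-1,-1,-1,-1,-1]

```text
time: 34.05
ee_pos: [0.6213, 0.2657, 0.1722]
tcp_rot: [0.074, 3.139, 0.002]
ft_force: [-0.1, -0.3, 0.6]
width: 0.221
gripper_force: 97.8
```

```bash
sed -i 's/n=48/n=56/;s/a0,a1=108/a0,a1=109/' arc.py; python3 arc.py l p;  python3 go.py .6248 .2625 .149 177
```

```text
start TCP [0.6238 0.262 ] end [0.6398 0.1367]
[[0.25, -0.15, 0], [0.5, -0.31, 0], [0.74, -0.48, 0], [0.97, -0.67, 0], [1.19, -0.86, 0], [1.41, -1.06, 0], [1.61, -1.27, 0], [1.81, -1.49, 0]]
[[0.19, -0.23, 0], [0.36, -0.46, 0], [0.53, -0.71, 0], [0.68, -0.96, 0], [0.82, -1.22, 0], [0.95, -1.48, 0], [1.07, -1.75, 0], [1.18, -2.02, 0]]
[[0.1, -0.28, 0], [0.18, -0.56, 0], [0.25, -0.85, 0], [0.31, -1.14, 0], [0.35, -1.43, 0], [0.39, -1.72, 0], [0.41, -2.01, 0], [0.41, -2.31, 0]]
[[-0.01, -0.29, 0], [-0.03, -0.59, 0], [-0.06, -0.88, 0], [-0.1, -1.17, 0], [-0.16, -1.46, 0], [-0.23, -1.75, 0], [-0.31, -2.03, 0], [-0.41, -2.31, 0]]
[[-0.11, -0.27, 0], [-0.23, -0.54, 0], [-0.36, -0.81, 0], [-0.5, -1.06, 0], [-0.65, -1.32, 0], [-0.82, -1.56, 0], [-0.99, -1.8, 0], [-1.18, -2.03, 0]]
[[-0.2, -0.22, 0], [-0.4, -0.43, 0], [-0.61, -0.63, 0], [-0.84, -0.83, 0], [-1.07, -1.01, 0], [-1.3, -1.18, 0], [-1.55, -1.35, 0], [-1.8, -1.5, 0]]
[[-0.26, -0.14, 0], [-0.52, -0.27, 0], [-0.79, -0.38, 0], [-1.07, -0.49, 0], [-1.35, -0.58, 0], [-1.63, -0.66, 0], [-1.92, -0.73, 0], [-2.21, -0.78, 0]]
t 34.05 p [0.6213 0.2657 0.1722] phi 177.3 w 18.8 gf 97.8 F [-0.1 -0.3  0.6] j7 0.96
slide cm [-0.36 -0.31  2.32] twist 0.3
```

Call:
arm_command:
  slide:
    - [-0.25,-0.35,0.5]
    - [-0.25,-0.35,1]
    - [-0.25,-0.35,1.5]
    - [-0.25,-0.35,1.8]
    - [-0.25,-0.35,1.8]
    - [-0.25,-0.35,1.8]
    - [-0.25,-0.35,1.8]
    - [-0.25,-0.35,1.8]
  twist: [0,0,0,0,0,0,0,0]
  fingers: [-1,-1,-1,-1,-1,-1,-1,-1]

```text
time: 34.85
ee_pos: [0.6231, 0.2617, 0.153]
tcp_rot: [0.074, 3.14, 0.0]
ft_force: [0.2, -0.3, -0.7]
width: 0.221
gripper_force: 97.8
```

```bash
 python3 go.py .6238 .262 .149 177; python3 -c "
from h import *
a=shot('scene','s10');b=cv2.imread('pics/s10.png')[240:340,270:380];cv2.imwrite('pics/c10.png',cv2.resize(b,(550,500),interpolation=cv2.INTER_CUBIC))"
```

```text
t 34.85 p [0.6231 0.2617 0.153 ] phi 177.3 w 18.8 gf 97.8 F [ 0.2 -0.3 -0.7] j7 0.97
slide cm [-0.07  0.03  0.4 ] twist 0.3
```

View pics/c10.png

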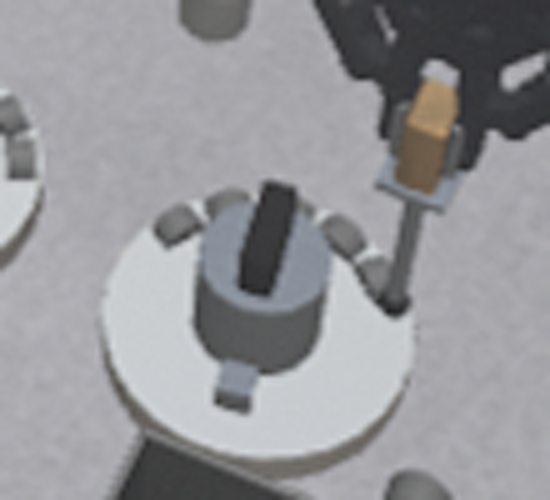

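The ball at (395,303) sits just before the first stud (375,270). I start the sweep.

Call:
arm_command:
  slide:
    - [0.25,-0.15,0.3]
    - [0.5,-0.31,0.4]
    - [0.74,-0.48,0.4]
    - [0.97,-0.67,0.4]
    - [1.19,-0.86,0.4]
    - [1.41,-1.06,0.4]
    - [1.61,-1.27,0.4]
    - [1.81,-1.49,0.4]
  twist: [0,0,0,0,0,0,0,0]
  fingers: [-1,-1,-1,-1,-1,-1,-1,-1]

```text
time: 35.7
ee_pos: [0.6036, 0.247, 0.1485]
tcp_rot: [-0.075, -3.14, 0.001]
ft_force: [0.4, 0.2, -0.4]
width: 0.22
gripper_force: 97.8
```

Call:
arm_command:
  slide:
    - [0.19,-0.23,0]
    - [0.36,-0.46,0]
    - [0.53,-0.71,0]
    - [0.68,-0.96,0]
    - [0.82,-1.22,0]
    - [0.95,-1.48,0]
    - [1.07,-1.75,0]
    - [1.18,-2.02,0]
  twist: [0,0,0,0,0,0,0,0]
  fingers: [-1,-1,-1,-1,-1,-1,-1,-1]

```text
time: 36.5
ee_pos: [0.5912, 0.2275, 0.1488]
tcp_rot: [-0.074, -3.14, 0.001]
ft_force: [0.4, 0.6, -0.3]
width: 0.219
gripper_force: 98.0
```

```bash
 python3 go.py; python3 -c "
import json,numpy as np
O=json.load(open('pose2.json'));
from h import *
s=st();p=np.array(s['ee_pos']);c=O['base_l'];d=p[:2]+O['off']-c[:2];print(np.hypot(*d),np.degrees(np.arctan2(d[1],d[0]))-c[2])"
```

```text
t 36.5 p [0.5912 0.2275 0.1488] phi 177.3 w 18.6 gf 98.0 F [ 0.4  0.6 -0.3] j7 0.99
0.06767611933539683 150.23545162142653
```

Call:
arm_command:
  slide:
    - [0.1,-0.28,0]
    - [0.18,-0.56,0]
    - [0.25,-0.85,0]
    - [0.31,-1.14,0]
    - [0.35,-1.43,0]
    - [0.39,-1.72,0]
    - [0.41,-2.01,0]
    - [0.41,-2.31,0]
  twist: [0,0,0,0,0,0,0,0]
  fingers: [-1,-1,-1,-1,-1,-1,-1,-1]

```text
time: 37.3
ee_pos: [0.5863, 0.2067, 0.1492]
tcp_rot: [0.073, 3.14, 0.004]
ft_force: [0.9, 3.6, -0.1]
width: 0.226
gripper_force: 98.0
```

Call:
arm_command:
  slide:
    - [-0.01,-0.29,0]
    - [-0.03,-0.59,0]
    - [-0.06,-0.88,0]
    - [-0.1,-1.17,0]
    - [-0.16,-1.46,0]
    - [-0.23,-1.75,0]
    - [-0.31,-2.03,0]
    - [-0.41,-2.31,0]
  twist: [0,0,0,0,0,0,0,0]
  fingers: [-1,-1,-1,-1,-1,-1,-1,-1]

```text
time: 38.1
ee_pos: [0.5892, 0.1814, 0.1487]
tcp_rot: [-0.075, -3.14, 0.0]
ft_force: [0.4, 0.4, -1.3]
width: 0.22
gripper_force: 97.9
```

Call:
arm_command:
  slide:
    - [-0.11,-0.27,0]
    - [-0.23,-0.54,0]
    - [-0.36,-0.81,0]
    - [-0.5,-1.06,0]
    - [-0.65,-1.32,0]
    - [-0.82,-1.56,0]
    - [-0.99,-1.8,0]
    - [-1.18,-2.03,0]
  twist: [0,0,0,0,0,0,0,0]
  fingers: [-1,-1,-1,-1,-1,-1,-1,-1]

```text
time: 38.9
ee_pos: [0.6004, 0.1603, 0.1487]
tcp_rot: [0.075, 3.141, -0.001]
ft_force: [-0.4, -0.7, -0.9]
width: 0.225
gripper_force: 97.9
```

Call:
arm_command:
  slide:
    - [-0.2,-0.22,0]
    - [-0.4,-0.43,0]
    - [-0.61,-0.63,0]
    - [-0.84,-0.83,0]
    - [-1.07,-1.01,0]
    - [-1.3,-1.18,0]
    - [-1.55,-1.35,0]
    - [-1.8,-1.5,0]
  twist: [0,0,0,0,0,0,0,0]
  fingers: [-1,-1,-1,-1,-1,-1,-1,-1]

```text
time: 39.7
ee_pos: [0.6181, 0.1445, 0.149]
tcp_rot: [0.075, 3.14, -0.0]
ft_force: [-0.5, 1.1, -0.8]
width: 0.221
gripper_force: 98.1
```

Call:
arm_command:
  slide:
    - [-0.26,-0.14,0]
    - [-0.52,-0.27,0]
    - [-0.79,-0.38,0]
    - [-1.07,-0.49,0]
    - [-1.35,-0.58,0]
    - [-1.63,-0.66,0]
    - [-1.92,-0.73,0]
    - [-2.21,-0.78,0]
  twist: [0,0,0,0,0,0,0,0]
  fingers: [-1,-1,-1,-1,-1,-1,-1,-1]

```text
time: 40.5
ee_pos: [0.6393, 0.1363, 0.1488]
tcp_rot: [0.074, 3.141, 0.0]
ft_force: [0.0, 0.2, -0.4]
width: 0.218
gripper_force: 97.9
```

```bash
 python3 arc.py m; python3 go.py; python3 -c "
from h import *
a=shot('scene','s11');b=cv2.imread('pics/s11.png')[240:340,270:380];cv2.imwrite('pics/c11.png',cv2.resize(b,(550,500),interpolation=cv2.INTER_CUBIC))"
```

```text
start TCP [0.6386 0.06  ] end [ 0.6145 -0.064 ]
t 40.5 p [0.6393 0.1363 0.1488] phi 177.3 w 18.6 gf 97.9 F [ 0.   0.2 -0.4] j7 1.16
```

View pics/c11.png

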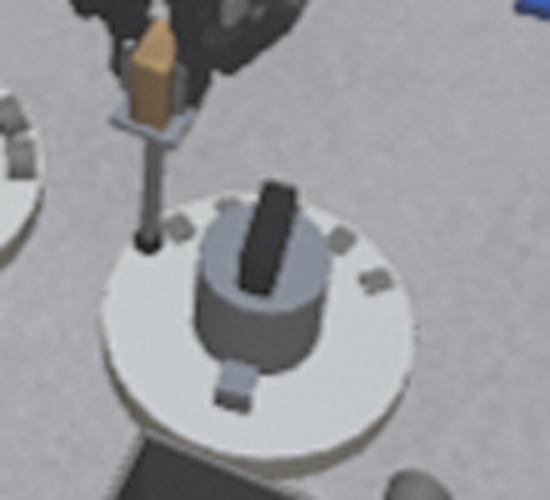

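On the left base the studs at (375,280), (342,240) and (180,228) are now flush. Next I go to the middle base.

Call:
arm_command:
  slide:
    - [0,0,-2]
    - [0,-1,-4]
    - [0,-3,-4]
    - [0,-5,-4]
    - [0,-7,-4]
    - [0,-7.6,-4]
    - [0,-7.6,-4]
    - [0,-7.6,-4]
  twist: [0,0,0,0,0,0,0,0]
  fingers: [-1,-1,-1,-1,-1,-1,-1,-1]

```text
time: 41.35
ee_pos: [0.6355, 0.0619, 0.1888]
tcp_rot: [0.073, 3.141, 0.002]
ft_force: [0.3, 0.7, -0.3]
width: 0.221
gripper_force: 97.9
```

```bash
 python3 go.py .6386 .06 .1485 177; python3 arc.py m p
```

```text
t 41.35 p [0.6355 0.0619 0.1888] phi 177.3 w 18.8 gf 97.9 F [ 0.3  0.7 -0.3] j7 1.29
slide cm [-0.32 -0.18  4.03] twist 0.3
start TCP [0.6386 0.06  ] end [ 0.6145 -0.064 ]
[[0.29, -0.06, 0], [0.57, -0.14, 0], [0.85, -0.23, 0], [1.13, -0.33, 0], [1.4, -0.44, 0], [1.67, -0.56, 0], [1.93, -0.7, 0], [2.18, -0.85, 0]]
[[0.25, -0.16, 0], [0.49, -0.33, 0], [0.72, -0.51, 0], [0.95, -0.7, 0], [1.16, -0.9, 0], [1.37, -1.1, 0], [1.57, -1.32, 0], [1.76, -1.55, 0]]
[[0.18, -0.23, 0], [0.35, -0.48, 0], [0.5, -0.72, 0], [0.65, -0.98, 0], [0.78, -1.24, 0], [0.91, -1.51, 0], [1.02, -1.78, 0], [1.12, -2.06, 0]]
[[0.09, -0.28, 0], [0.16, -0.57, 0], [0.22, -0.85, 0], [0.27, -1.14, 0], [0.31, -1.44, 0], [0.33, -1.73, 0], [0.34, -2.02, 0], [0.34, -2.32, 0]]
[[-0.02, -0.29, 0], [-0.04, -0.59, 0], [-0.08, -0.88, 0], [-0.14, -1.17, 0], [-0.2, -1.45, 0], [-0.28, -1.74, 0], [-0.38, -2.02, 0], [-0.48, -2.29, 0]]
[[-0.12, -0.27, 0], [-0.24, -0.54, 0], [-0.38, -0.8, 0], [-0.53, -1.05, 0], [-0.69, -1.3, 0], [-0.87, -1.53, 0], [-1.05, -1.77, 0], [-1.24, -1.99, 0]]
[[-0.2, -0.21, 0], [-0.41, -0.42, 0], [-0.63, -0.62, 0], [-0.86, -0.8, 0], [-1.1, -0.98, 0], [-1.34, -1.14, 0], [-1.59, -1.3, 0], [-1.85, -1.44, 0]]
```

Call:
arm_command:
  slide:
    - [-0.25,-0.15,1]
    - [-0.25,-0.15,2]
    - [-0.25,-0.15,3]
    - [-0.25,-0.15,3.6]
    - [-0.25,-0.15,3.7]
    - [-0.25,-0.15,3.7]
    - [-0.25,-0.15,3.7]
    - [-0.25,-0.15,3.7]
  twist: [0,0,0,0,0,0,0,0]
  fingers: [-1,-1,-1,-1,-1,-1,-1,-1]

```text
time: 42.15
ee_pos: [0.6382, 0.0588, 0.1523]
tcp_rot: [0.075, 3.14, 0.0]
ft_force: [0.1, 0.5, -0.4]
width: 0.222
gripper_force: 97.9
```

```bash
 python3 go.py .6386 .06 .1487 177
```

```text
t 42.15 p [0.6382 0.0588 0.1523] phi 177.3 w 18.9 gf 97.9 F [ 0.1  0.5 -0.4] j7 1.28
slide cm [-0.03  0.12  0.36] twist 0.3
```

Call:
arm_command:
  slide:
    - [0.29,0,0.3]
    - [0.57,-0.06,0.36]
    - [0.85,-0.14,0.36]
    - [1.13,-0.23,0.36]
    - [1.4,-0.34,0.36]
    - [1.67,-0.46,0.36]
    - [1.93,-0.6,0.36]
    - [2.18,-0.75,0.36]
  twist: [0,0,0,0,0,0,0,0]
  fingers: [-1,-1,-1,-1,-1,-1,-1,-1]

```text
time: 42.95
ee_pos: [0.6148, 0.0518, 0.1479]
tcp_rot: [-0.075, -3.139, 0.001]
ft_force: [0.4, -0.3, 0.3]
width: 0.219
gripper_force: 98.1
```

Call:
arm_command:
  slide:
    - [0.25,-0.16,0]
    - [0.49,-0.33,0]
    - [0.72,-0.51,0]
    - [0.95,-0.7,0]
    - [1.16,-0.9,0]
    - [1.37,-1.1,0]
    - [1.57,-1.32,0]
    - [1.76,-1.55,0]
  twist: [0,0,0,0,0,0,0,0]
  fingers: [-1,-1,-1,-1,-1,-1,-1,-1]

```text
time: 43.75
ee_pos: [0.5973, 0.0376, 0.1484]
tcp_rot: [0.074, 3.141, -0.0]
ft_force: [0.8, 1.0, -0.0]
width: 0.219
gripper_force: 98.1
```

Call:
arm_command:
  slide:
    - [0.18,-0.23,0]
    - [0.35,-0.48,0]
    - [0.5,-0.72,0]
    - [0.65,-0.98,0]
    - [0.78,-1.24,0]
    - [0.91,-1.51,0]
    - [1.02,-1.78,0]
    - [1.12,-2.06,0]
  twist: [0,0,0,0,0,0,0,0]
  fingers: [-1,-1,-1,-1,-1,-1,-1,-1]

```text
time: 44.55
ee_pos: [0.5858, 0.019, 0.1485]
tcp_rot: [0.074, 3.139, 0.004]
ft_force: [2.1, 5.7, 0.1]
width: 0.218
gripper_force: 97.9
```

Call:
arm_command:
  slide:
    - [0.09,-0.28,0]
    - [0.16,-0.57,0]
    - [0.22,-0.85,0]
    - [0.27,-1.14,0]
    - [0.31,-1.44,0]
    - [0.33,-1.73,0]
    - [0.34,-2.02,0]
    - [0.34,-2.32,0]
  twist: [0,0,0,0,0,0,0,0]
  fingers: [-1,-1,-1,-1,-1,-1,-1,-1]

```text
time: 45.35
ee_pos: [0.5806, -0.0059, 0.148]
tcp_rot: [-0.075, -3.14, 0.0]
ft_force: [0.0, -0.6, -1.2]
width: 0.218
gripper_force: 98.1
```

Call:
arm_command:
  slide:
    - [-0.02,-0.29,0]
    - [-0.04,-0.59,0]
    - [-0.08,-0.88,0]
    - [-0.14,-1.17,0]
    - [-0.2,-1.45,0]
    - [-0.28,-1.74,0]
    - [-0.38,-2.02,0]
    - [-0.48,-2.29,0]
  twist: [0,0,0,0,0,0,0,0]
  fingers: [-1,-1,-1,-1,-1,-1,-1,-1]

```text
time: 46.15
ee_pos: [0.5845, -0.0293, 0.1481]
tcp_rot: [-0.075, -3.141, 0.001]
ft_force: [0.3, 0.4, -0.4]
width: 0.218
gripper_force: 98.1
```

Call:
arm_command:
  slide:
    - [-0.12,-0.27,0]
    - [-0.24,-0.54,0]
    - [-0.38,-0.8,0]
    - [-0.53,-1.05,0]
    - [-0.69,-1.3,0]
    - [-0.87,-1.53,0]
    - [-1.05,-1.77,0]
    - [-1.24,-1.99,0]
  twist: [0,0,0,0,0,0,0,0]
  fingers: [-1,-1,-1,-1,-1,-1,-1,-1]

```text
time: 46.95
ee_pos: [0.5965, -0.0498, 0.1484]
tcp_rot: [0.075, 3.14, -0.001]
ft_force: [-0.2, 1.0, 1.3]
width: 0.224
gripper_force: 98.2
```

Call:
arm_command:
  slide:
    - [-0.2,-0.21,0]
    - [-0.41,-0.42,0]
    - [-0.63,-0.62,0]
    - [-0.86,-0.8,0]
    - [-1.1,-0.98,0]
    - [-1.34,-1.14,0]
    - [-1.59,-1.3,0]
    - [-1.85,-1.44,0]
  twist: [0,0,0,0,0,0,0,0]
  fingers: [-1,-1,-1,-1,-1,-1,-1,-1]

```text
time: 47.75
ee_pos: [0.6139, -0.0643, 0.1482]
tcp_rot: [-0.074, -3.141, 0.0]
ft_force: [-0.1, 0.4, -0.9]
width: 0.222
gripper_force: 98.1
```

```bash
 python3 arc.py r; python3 go.py
```

```text
start TCP [ 0.629  -0.1435] end [ 0.5868 -0.2626]
t 47.75 p [ 0.6139 -0.0643  0.1482] phi 177.3 w 18.9 gf 98.1 F [-0.1  0.4 -0.9] j7 1.49
```

Call:
arm_command:
  slide:
    - [0,0,-2]
    - [-0.3,-1,-4]
    - [-0.8,-3,-4]
    - [-1.3,-5,-4]
    - [-1.8,-7,-4]
    - [-2.1,-8,-4]
    - [-2.1,-8,-4]
    - [-2.1,-8,-4]
  twist: [0,0,0,0,0,0,0,0]
  fingers: [-1,-1,-1,-1,-1,-1,-1,-1]

```text
time: 48.55
ee_pos: [0.6308, -0.144, 0.188]
tcp_rot: [-0.073, -3.14, -0.001]
ft_force: [0.0, 0.2, -1.4]
width: 0.224
gripper_force: 98.1
```

```bash
 python3 go.py .629 -.1435 .1485 177; python3 arc.py r p
```

```text
t 48.55 p [ 0.6308 -0.144   0.188 ] phi 177.3 w 19.0 gf 98.1 F [ 0.   0.2 -1.4] j7 1.63
slide cm [0.18 0.04 3.95] twist 0.3
start TCP [ 0.629  -0.1435] end [ 0.5868 -0.2626]
[[0.29, -0.02, 0], [0.59, -0.05, 0], [0.88, -0.1, 0], [1.17, -0.16, 0], [1.45, -0.23, 0], [1.73, -0.31, 0], [2.01, -0.41, 0], [2.29, -0.52, 0]]
[[0.27, -0.12, 0], [0.53, -0.25, 0], [0.79, -0.4, 0], [1.04, -0.55, 0], [1.28, -0.71, 0], [1.52, -0.89, 0], [1.75, -1.08, 0], [1.97, -1.27, 0]]
[[0.21, -0.21, 0], [0.41, -0.42, 0], [0.6, -0.64, 0], [0.79, -0.87, 0], [0.96, -1.11, 0], [1.12, -1.36, 0], [1.27, -1.61, 0], [1.41, -1.87, 0]]
[[0.13, -0.27, 0], [0.24, -0.54, 0], [0.35, -0.81, 0], [0.44, -1.09, 0], [0.52, -1.38, 0], [0.58, -1.66, 0], [0.64, -1.95, 0], [0.68, -2.24, 0]]
[[0.03, -0.29, 0], [0.04, -0.59, 0], [0.05, -0.88, 0], [0.04, -1.18, 0], [0.01, -1.47, 0], [-0.02, -1.76, 0], [-0.07, -2.05, 0], [-0.14, -2.34, 0]]
[[-0.07, -0.28, 0], [-0.16, -0.57, 0], [-0.26, -0.84, 0], [-0.37, -1.12, 0], [-0.5, -1.38, 0], [-0.63, -1.65, 0], [-0.78, -1.9, 0], [-0.93, -2.15, 0]]
[[-0.17, -0.24, 0], [-0.35, -0.48, 0], [-0.54, -0.7, 0], [-0.73, -0.92, 0], [-0.94, -1.13, 0], [-1.16, -1.33, 0], [-1.38, -1.52, 0], [-1.62, -1.7, 0]]
```

Call:
arm_command:
  slide:
    - [0.15,0.05,1]
    - [0.15,0.05,2]
    - [0.15,0.05,3]
    - [0.15,0.05,3.5]
    - [0.15,0.05,3.6]
    - [0.15,0.05,3.6]
    - [0.15,0.05,3.6]
    - [0.15,0.05,3.6]
  twist: [0,0,0,0,0,0,0,0]
  fingers: [-1,-1,-1,-1,-1,-1,-1,-1]

```text
time: 49.35
ee_pos: [0.6298, -0.1446, 0.1527]
tcp_rot: [0.075, 3.14, -0.0]
ft_force: [-0.7, -0.2, -0.6]
width: 0.224
gripper_force: 98.1
```

```bash
 python3 go.py .629 -.1435 .1485 177
```

```text
t 49.35 p [ 0.6298 -0.1446  0.1527] phi 177.3 w 19.0 gf 98.1 F [-0.7 -0.2 -0.6] j7 1.63
slide cm [0.08 0.11 0.42] twist 0.3
```

Call:
arm_command:
  slide:
    - [0.3,0.08,0.3]
    - [0.6,0.05,0.4]
    - [0.9,0,0.4]
    - [1.2,-0.06,0.4]
    - [1.5,-0.13,0.4]
    - [1.8,-0.21,0.4]
    - [2.08,-0.31,0.4]
    - [2.36,-0.42,0.4]
  twist: [0,0,0,0,0,0,0,0]
  fingers: [-1,-1,-1,-1,-1,-1,-1,-1]

```text
time: 50.15
ee_pos: [0.6047, -0.148, 0.148]
tcp_rot: [-0.075, -3.139, 0.0]
ft_force: [0.4, 0.6, 1.7]
width: 0.22
gripper_force: 98.2
```

Call:
arm_command:
  slide:
    - [0.27,-0.12,0]
    - [0.53,-0.25,0]
    - [0.79,-0.4,0]
    - [1.04,-0.55,0]
    - [1.28,-0.71,0]
    - [1.52,-0.89,0]
    - [1.75,-1.08,0]
    - [1.97,-1.27,0]
  twist: [0,0,0,0,0,0,0,0]
  fingers: [-1,-1,-1,-1,-1,-1,-1,-1]

```text
time: 50.95
ee_pos: [0.5853, -0.1595, 0.1484]
tcp_rot: [0.074, 3.14, -0.0]
ft_force: [0.4, 0.2, 0.1]
width: 0.222
gripper_force: 98.3
```

Call:
arm_command:
  slide:
    - [0.21,-0.21,0]
    - [0.41,-0.42,0]
    - [0.6,-0.64,0]
    - [0.79,-0.87,0]
    - [0.96,-1.11,0]
    - [1.12,-1.36,0]
    - [1.27,-1.61,0]
    - [1.41,-1.87,0]
  twist: [0,0,0,0,0,0,0,0]
  fingers: [-1,-1,-1,-1,-1,-1,-1,-1]

```text
time: 51.75
ee_pos: [0.571, -0.1763, 0.1483]
tcp_rot: [0.074, 3.14, 0.003]
ft_force: [2.6, 4.4, 0.3]
width: 0.225
gripper_force: 98.1
```

Call:
arm_command:
  slide:
    - [0.13,-0.27,0]
    - [0.24,-0.54,0]
    - [0.35,-0.81,0]
    - [0.44,-1.09,0]
    - [0.52,-1.38,0]
    - [0.58,-1.66,0]
    - [0.64,-1.95,0]
    - [0.68,-2.24,0]
  twist: [0,0,0,0,0,0,0,0]
  fingers: [-1,-1,-1,-1,-1,-1,-1,-1]

```text
time: 52.55
ee_pos: [0.5623, -0.1999, 0.148]
tcp_rot: [-0.075, -3.14, 0.0]
ft_force: [-0.6, 0.3, -0.7]
width: 0.224
gripper_force: 98.2
```

Call:
arm_command:
  slide:
    - [0.03,-0.29,0]
    - [0.04,-0.59,0]
    - [0.05,-0.88,0]
    - [0.04,-1.18,0]
    - [0.01,-1.47,0]
    - [-0.02,-1.76,0]
    - [-0.07,-2.05,0]
    - [-0.14,-2.34,0]
  twist: [0,0,0,0,0,0,0,0]
  fingers: [-1,-1,-1,-1,-1,-1,-1,-1]

```text
time: 53.35
ee_pos: [0.5627, -0.2237, 0.1482]
tcp_rot: [0.075, 3.141, -0.001]
ft_force: [0.9, -0.2, -0.1]
width: 0.219
gripper_force: 98.2
```

Call:
arm_command:
  slide:
    - [-0.07,-0.28,0]
    - [-0.16,-0.57,0]
    - [-0.26,-0.84,0]
    - [-0.37,-1.12,0]
    - [-0.5,-1.38,0]
    - [-0.63,-1.65,0]
    - [-0.78,-1.9,0]
    - [-0.93,-2.15,0]
  twist: [0,0,0,0,0,0,0,0]
  fingers: [-1,-1,-1,-1,-1,-1,-1,-1]

```text
time: 54.15
ee_pos: [0.5716, -0.2458, 0.1485]
tcp_rot: [0.075, 3.14, -0.002]
ft_force: [-1.2, -0.6, -0.2]
width: 0.221
gripper_force: 98.3
```

Call:
arm_command:
  slide:
    - [-0.17,-0.24,0]
    - [-0.35,-0.48,0]
    - [-0.54,-0.7,0]
    - [-0.73,-0.92,0]
    - [-0.94,-1.13,0]
    - [-1.16,-1.33,0]
    - [-1.38,-1.52,0]
    - [-1.62,-1.7,0]
  twist: [0,0,0,0,0,0,0,0]
  fingers: [-1,-1,-1,-1,-1,-1,-1,-1]

```text
time: 54.95
ee_pos: [0.5867, -0.2627, 0.1482]
tcp_rot: [-0.074, -3.141, 0.0]
ft_force: [-0.1, 0.2, -0.4]
width: 0.222
gripper_force: 98.2
```

Call:
arm_command:
  slide:
    - [0,0,-2]
    - [0,0,-4]
    - [0.5,1,-6]
    - [1,3,-8]
    - [1,6,-9]
    - [1,10,-9]
    - [1,14,-9]
    - [1,18,-9]
  twist: [0,0,0,0,0,0,0,0]
  fingers: [-1,-1,-1,-1,-1,-1,-1,-1]

```text
time: 55.75
ee_pos: [0.5851, -0.0808, 0.2385]
tcp_rot: [0.075, 3.14, -0.0]
ft_force: [0.9, 0.3, -0.1]
width: 0.223
gripper_force: 98.2
```

```bash
 python3 go.py .434 .399 .239 177 .5346 .3938 .239 177
```

```text
t 55.75 p [ 0.5851 -0.0808  0.2385] phi 177.3 w 18.9 gf 98.2 F [ 0.9  0.3 -0.1] j7 1.52
slide cm [17.38 47.21 -0.06] twist 0.3
slide cm [-1.007e+01  1.000e-02  0.000e+00] twist 0.0
```

The sweeps are done on all three bases. I carry the tool back toward the hook's open side and check the studs numerically on the way.

Call:
arm_command:
  slide:
    - [2.5,4,0]
    - [5,8,0]
    - [7.5,12,0]
    - [10,16,0]
    - [12.5,20,0]
    - [15,24.2,0]
    - [16.5,28.5,0]
    - [17.4,32,0]
  twist: [0,0,0,0,0,0,0,0]
  fingers: [-1,-1,-1,-1,-1,-1,-1,-1]

```text
time: 56.55
ee_pos: [0.4249, 0.2482, 0.2387]
tcp_rot: [0.071, 3.14, 0.001]
ft_force: [1.2, -0.5, -1.2]
width: 0.222
gripper_force: 98.2
```

Call:
arm_command:
  slide:
    - [0,4,0]
    - [0,8,0]
    - [0,12,0]
    - [0,14.5,0]
    - [0,15.2,0]
    - [0,15.2,0]
    - [0,15.2,0]
    - [0,15.2,0]
  twist: [0.3,0.3,0.3,0.3,0.3,0.3,0.3,0.3]
  fingers: [-1,-1,-1,-1,-1,-1,-1,-1]

```text
time: 57.35
ee_pos: [0.4342, 0.3957, 0.2382]
tcp_rot: [0.086, 3.14, -0.001]
ft_force: [0.6, -1.0, -1.2]
width: 0.222
gripper_force: 98.2
```

```bash
 python3 go.py .434 .399 .239 177 .5346 .3938 .239 177; python3 - <<'E'
from fit import *
shot('top','t12');shot('scene','s12')
O=json.load(open('pose2.json'))
for n,f in(('l','top'),('m','top'),('r','top')):
    c=O['base_'+n]; v=(c[0],c[1],np.radians(c[2]))
    for a,b in(('top0','t12'),('scene0','s12')):
        A,B=prep(a),prep(b); print(n,a,[(round(contrast(A,place(P,*v),1.5)),round(contrast(B,place(P,*v),1.5)), int(((lambda S:[ (S['g'][tuple((np.round((proj(S,place(P,*v)).mean(0)+.5)*U)).astype(int)[::-1])]) ][0])(B)))) for P in STUDS])
# dark pixel area per stud, in top image
    for f2 in('top0','t12'):
        S=prep(f2); r=[]
        for P in STUDS:
            p=(proj(S,place(P,*v)).mean(0)+.5)*U; x,y=np.round(p).astype(int); w=S['g'][y-18:y+19,x-18:x+19]; r.append(int((w<110).sum()))
        print(n,f2,r)
E
```

```text
t 57.35 p [0.4342 0.3957 0.2382] phi 176.9 w 18.9 gf 98.2 F [ 0.6 -1.  -1.2] j7 0.54
slide cm [ 0.04  0.33 -0.08] twist -0.1
slide cm [-1.007e+01  1.000e-02  0.000e+00] twist 0.0
l top0 [(25, 23, 103), (21, 24, 101), (15, 19, 99), (31, 34, 94), (38, 31, 89)]
l scene0 [(33, 27, 121), (37, 21, 119), (18, 14, 65), (34, 1, 132), (36, 29, 117)]
l top0 [314, 458, 808, 672, 641]
l t12 [71, 103, 286, 235, 262]
m top0 [(38, 22, 107), (26, 23, 99), (19, 18, 93), (24, 26, 92), (33, 27, 94)]
m scene0 [(29, 25, 125), (35, 24, 122), (24, 13, 117), (38, 15, 54), (42, 11, 58)]
m top0 [509, 650, 856, 646, 560]
m t12 [92, 107, 299, 159, 146]
r top0 [(38, 23, 99), (33, 28, 91), (21, 16, 91), (29, 29, 93), (35, 31, 93)]
r scene0 [(31, 20, 127), (24, 21, 130), (19, 9, 126), (35, 6, 122), (42, 24, 20)]
r top0 [643, 744, 924, 602, 492]
r t12 [177, 180, 345, 142, 145]
```

The dark area of all 15 studs shrank alike, so all are pressed flush. Now I rehang the tool.

Call:
arm_command:
  slide:
    - [0,0.3,0]
    - [0,0.3,0]
    - [0,0.3,0]
    - [0,0.3,0]
    - [0,0.3,0]
    - [0,0.3,0]
    - [0,0.3,0]
    - [0,0.3,0]
  twist: [0,0,0,0,0,0,0,0]
  fingers: [-1,-1,-1,-1,-1,-1,-1,-1]

```text
time: 58.25
ee_pos: [0.4338, 0.4004, 0.2382]
tcp_rot: [-0.083, -3.14, -0.0]
ft_force: [-0.4, -0.6, -1.1]
width: 0.221
gripper_force: 98.2
```

```bash
 python3 go.py .5346 .3938 .239 177
```

```text
t 58.25 p [0.4338 0.4004 0.2382] phi 177.0 w 18.8 gf 98.2 F [-0.4 -0.6 -1.1] j7 0.54
slide cm [-10.11  -0.13  -0.08] twist -0.0
```

Call:
arm_command:
  slide:
    - [-1,-0.13,0]
    - [-2.5,-0.13,0]
    - [-4,-0.13,0]
    - [-5.5,-0.13,0]
    - [-7,-0.13,0]
    - [-8.5,-0.13,0]
    - [-9.5,-0.13,0]
    - [-10.1,-0.13,0]
  twist: [0,0,0,0,0,0,0,0]
  fingers: [-1,-1,-1,-1,-1,-1,-1,-1]

```text
time: 59.05
ee_pos: [0.5358, 0.3935, 0.2379]
tcp_rot: [-0.084, -3.14, 0.0]
ft_force: [-0.2, 0.3, -1.1]
width: 0.221
gripper_force: 98.2
```

Call:
arm_command:
  slide:
    - [0,0,0]
    - [0,0,1]
    - [0,0,2]
    - [0,0,3]
    - [0,0,3.5]
    - [0,0,3.8]
    - [0,0,3.8]
    - [0,0,3.8]
  twist: [0,0,0,0,0,0,0,0]
  fingers: [-1,-1,-1,-1,-1,-1,-1,-1]

```text
time: 59.85
ee_pos: [0.5347, 0.394, 0.2005]
tcp_rot: [0.083, 3.14, 0.001]
ft_force: [0.5, 0.0, -1.1]
width: 0.222
gripper_force: 98.2
```

```bash
 python3 go.py .5346 .3938 .1943 177
```

```text
t 59.85 p [0.5347 0.394  0.2005] phi 177.0 w 18.9 gf 98.2 F [ 0.5  0.  -1.1] j7 0.65
slide cm [ 0.01 -0.02  0.62] twist -0.0
```

Call:
arm_command:
  slide:
    - [0,0,0.2]
    - [0,0,0.4]
    - [0,0,0.6]
    - [0,0,0.6]
    - [0,0,0.6]
    - [0,0,0.6]
    - [0,0,0.6]
    - [0,0,0.6]
  twist: [0,0,0,0,0,0,0,0]
  fingers: [-1,-1,-1,-1,-1,-1,-1,-1]

```text
time: 60.65
ee_pos: [0.5347, 0.394, 0.1946]
tcp_rot: [0.083, 3.14, 0.001]
ft_force: [-2.7, -1.2, 4.7]
width: 0.223
gripper_force: 98.6
```

```bash
 python3 go.py .5346 .3938 .1943 177
```

```text
t 60.65 p [0.5347 0.394  0.1946] phi 177.0 w 19.0 gf 98.6 F [-2.7 -1.2  4.7] j7 0.64
slide cm [ 0.01 -0.02  0.03] twist -0.0
```

The collar is resting on the prongs at the same height as before. I release and retreat.

Call:
arm_command:
  slide:
    - [0,0,0]
    - [0,0,0]
    - [0,0,0]
    - [0,0,0]
    - [0,0,0]
    - [0,0,0]
    - [0,0,0]
    - [0,0,0]
  twist: [0,0,0,0,0,0,0,0]
  fingers: [-0.2,0,0,0,0,0,0,0]

```text
time: 61.45
ee_pos: [0.5346, 0.3939, 0.1942]
tcp_rot: [0.083, 3.14, 0.0]
ft_force: [-0.2, -0.2, -0.2]
width: 0.499
gripper_force: 0.0
```

Call:
arm_command:
  slide:
    - [0,0,-1]
    - [0,0,-3]
    - [0,0,-5]
    - [0,0,-7]
    - [0,0,-9]
    - [0,0,-10]
    - [0,-4,-10]
    - [0,-8,-10]
  twist: [0,0,0,0,0,0,0,0]
  fingers: [0,0,0,0,0,0,0,0]

```text
time: 62.25
ee_pos: [0.5298, 0.3143, 0.2945]
tcp_rot: [0.078, 3.14, 0.001]
ft_force: [-0.0, -0.4, -0.5]
width: 0.497
gripper_force: 0.0
```

Call:
arm_command:
  slide:
    - [3,-4,0]
    - [6,-8,0]
    - [9,-12,0]
    - [12,-16,0]
    - [12,-20,0]
    - [12,-24,0]
    - [12,-28,0]
    - [12,-30,0]
  twist: [0,0,0,0,0,0,0,0]
  fingers: [0,0,0,0,0,0,0,0]

```text
time: 63.05
ee_pos: [0.394, 0.0174, 0.2944]
tcp_rot: [0.089, 3.14, -0.001]
ft_force: [-0.3, -0.9, 0.5]
width: 0.503
gripper_force: 0.0
```

```bash
export OMP_NUM_THREADS=1; python3 go.py; python3 - <<'E'
from fit import *
shot('top','t20');shot('scene','s20')
br=lambda g:-(g[...,0]-g[...,2])
T=prep('t20',br);C=prep('s20',br);H=box(-.015,.015,-.01,.01,.185,.231)
for S in([T,C],[C],[T]):
    r=best(lambda v:-sum(contrast(s,place(H,*v)) for s in S),[[.535,.394,w] for w in(-.1,.02)]); print('tool',r.x.round(4),r.fun)
O=json.load(open('pose2.json'));Tg=prep('t20');Cg=prep('s20')
for n in'lmr':
    c=O['base_'+n]
    for S in([Cg],[Tg,Cg]):
        r=fitcover(S,c[0]-.001,c[1]+.001,[np.radians(c[2]+d) for d in(-8,8)],z=.022); print(n,(r.x[:2]-c[:2]).round(4),round(np.degrees(r.x[2])-c[2],1),round(r.fun,1))
for f in('top0','t20'):
    g=load(f)['frame'].astype(int); m=((g[...,0]>150)&(g[...,1]<60)); print('red',np.argwhere(m).mean(0),m.sum())
E
```

```text
t 63.05 p [0.394  0.0174 0.2944] phi 176.8 w 42.8 gf 0.0 F [-0.3 -0.9  0.5] j7 1.32
tool [ 0.5353  0.3942 -0.0666] -88.83631662492252
tool [ 0.5348  0.3939 -0.0633] -39.98115923547782
tool [ 0.5355  0.3952 -0.146 ] -49.64001219492106
l [-0.0013 -0.001 ] 0.0 -71.9
l [ 0.0001 -0.0003] 0.3 -138.7
m [ 0.0011 -0.0014] -2.1 -90.3
m [ 0.0025 -0.0008] -2.5 -176.2
r [-0.0004 -0.0006] -1.1 -100.7
r [ 0.0004 -0.0007] 0.6 -187.2
red [193.42654639 466.31443299] 776
red [193.47461929 466.15862944] 788
```

The tool is hanging where it was found. The covers are aligned within about 2°, the canister has not moved and the arm is clear, so I hand in.

```bash
python3 -c "
from station import arm
print(arm.sign_off())"
```

```text
the job is handed in; nothing more can be done
None
```

Job handed in at about 63 s: all three covers are on and turned under the claws (within about 2.5° by camera fit), image comparison shows all 15 studs pressed, the tool hangs back on its hook, and the red-capped canister has not moved; the hand-in returned no verdict.

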